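# Tuck the reference strip under the reader's leaf and hold it flat

## Robot

A 7-joint arm with a two-finger parallel gripper is mounted at the origin on a cart in front of the work surface, level with it; the furniture and walls round the work are solid. World frame = base frame: x ahead of the robot, y to its left, z up, the work surface at z = 0. Lengths are in m, angles in rad, forces in N, time in s.
With the tool pointing down it reaches from about 0.425 to 0.925 m from the base axis. Payload 6.8 kg.
Tool frame: the origin (TCP) lies at the very end of the fingers, on their centre line; the grasp point (between the pads) lies 19 mm behind it; z points along the fingers, x is the direction in which the jaws open and shut, and the axes are right-handed (so a half turn about z gives the same grasp; the last joint's range is limited). The gripper opens to 85 mm and grips with 20 to 120 N. Pads are 22 mm wide; open, the fingers measure 114 mm over their backs; the gripper's body (76 mm by 85 mm) begins 54 mm behind the grasp point. The pads swing forward as they close: fully open they stand 13 mm farther back than shut.
Start: joints at [-1.337, 0.477, 0.022, 1.555, -0.011, 1.109, -0.083], TCP at [0.226, 0.636, 0.195] pointing down, gripper open.
Joint ranges: [-2.96, 2.96], [-0.34, 2.1], [-1.41, 1.46], [0.24, 2.44], [-1.37, 4.51], [0.17, 1.92], [-2.96, 2.96]. Speed limits (rad/s): [2.39, 2.39, 3.14, 3.14, 3.14, 3.14, 3.14].

## Interface

Orientations are given as a rotation vector (axis times angle).
In Python, from bench import * gives the robot as it stands.
- The arm moves only by the tool servo_tool, never from a script. Its argument "increments" is one flat list of numbers, 7 for each row, row after row: the shift along the tool's x, y, z in mm, then the turn, a rotation vector about the tool's x, y, z in rad, then the finger opening in mm, from 0 to 85.4. In form: [tx, ty, tz, wx, wy, wz, fingers, tx, ty, tz, wx, wy, wz, fingers, ...]. A call has exactly 8 rows; each row shifts and turns the commanded pose from where the row before left it, along the tool's axes as they then stand; what a row does not reach is not made up. A row lasts 1/8 s, in which the tool goes at most 62.5 mm and 10.7 degrees, less where a joint would pass 70% of its speed; a pose out of reach is approached as far as the arm can. A call is refused whole if a number of a shift passes 62.5 or a number of a turn 0.188, either way. A call with a gripper value outside its range is refused whole. The fingers move at their own pace and stop on an object; "squeeze" is the grip in N (left out, the last holds). Time passes only in rows, so rows that do not move let the fingers close, or fill a call up. It gives the time, the measured TCP pose, the force and the opening at its end, in the units of the state.
- get_obs(): the state, without advancing time (a new reading comes with each control period).
- grab_frame(name): name is "scene" or "top" or "wrist"; returns (picture, depth): 384x512x3 uint8, red, green, blue; 384x512 float32, m along the optical axis (not along the pixel's ray), 0 where there is no reading.
- calibration(name): a dict with "fx", "fy", "cx", "cy" (pixels), "k1" (the pictures are not rectified: a ray, as slopes to the right and down, at radius r is drawn at 1 + k1 r^2 times it, then the intrinsics apply), "eye" and "orientation" of the camera in the world; the wrist camera has in their place "T_tool_cam" (4x4, takes a point from camera to tool coordinates, whose origin is the TCP and whose axes are the tool frame's). Camera axes: x right, y up, looking along -z (the intrinsics and any distortion apply to the point x, -y, -z); pixel columns grow to the right and rows downward; lengths in m; the calibration is good to about 2 mm. A picture is of the moment at which its call begins: read the wrist's pose just before it. calibration takes no time and is no camera call.
- hand_in(): hands the job in, once; it reports no verdict.
The state is a dict: "clock": time; "joints": joint angles; "qvel": joint speeds; "tau": joint torques, N m; "tcp_pos": TCP position; "orientation": TCP orientation; "contact_force": force on the tool from outside, world axes, zero at the start; "moment": the same for the moment, N m; "grip_width": finger opening in m.
Only numpy, scipy, OpenCV 4.12 (cv2) and the standard library are available. Lean on these libraries where they do the work, as an engineer would, in place of code of your own. Each camera call takes 0.05 s, during which the arm holds its last target.

## Task

Lift the orange dust cover off the strip reader and set it down right way up on the bare worktop. Then lay the white reference strip on the reader's bed and slide its front edge under the steel leaf, without lifting the leaf, until it is fully home against the stop. Finish while still holding the strip, pressing it down firmly flat on the bed; leave the timer, the vial and the bottle alone.

Things in the scene. Friction and masses are not known exactly. Their poses are not given: they have to be found in the camera images.
- reader: Grey bench strip reader, fixed, 242 x 104 mm. Origin on its middle line at worktop level, x from its open end (x = -120 mm) to its rear housing, z up. The bed, 56 mm wide, runs from x = -120 to +60 mm between two rails (7 mm wide, 6.5 mm above the bed, from x = -110 mm). The rear housing (42 mm high) begins at x = +60 mm: its front face is the stop. Free height under the leaf: 6.5 mm.
- bed: The black bed plate of the reader, level, rigid; same origin and axes as the reader; its upper face lies at z = +30 mm.
- leaf (a joint): Hinge of the steel leaf (72 mm wide, 60 g, no spring): 0 = lying on the guide rails, positive = front edge raised (rad). Hinge axis across the reader at x = +66 mm, z = 45.5 mm. The leaf covers the bed from x = +15 mm back to the stop.
- leaf_edge (a point): Middle of the leaf's front edge, a slightly turned-up lip, 51 mm in front of the hinge; at reader x = +15 mm, z = 36.5 mm when at rest. The strip has to slip under it.
- cover: Orange dust cover, loose, 116 (x) x 82 (y) x 20 mm, 120 g, its skirt over the rails, centred 56 mm in front of the reader's origin, same axes; 13 mm clear of the leaf. Origin: centre of its underside. On top, in the middle, a black grip bar, 40 mm along x, 14 mm thick along y, z 20 to 44 mm. Worktop free for it: about x 0.465, y 0.115 m (world), long side along the counter edge (yaw 1.8).
- strip: White reference strip, rigid, 110 (x) x 46 (y) x 4 mm, about 80 g, lying on the worktop left of the reader. Origin: centre of its underside; x points to its front edge (the end with three grey patches, away from the tab). An upright blue tab, 36 mm along x, 12 mm thick along y, centred at x = -25 mm, rises to z = 32 mm: the grip.
- strip_edge (a point): Middle of the strip's front edge, on its underside (x = +55 mm of the strip). Home, it meets the stop at reader x = +60 mm.
- timer: White bench timer, 66 x 66 x 17 mm, loose; leave alone. Origin: centre of its underside.
- vial: Small white vial with green cap, 22 mm across, 54 mm high, loose; leave alone. Origin: centre of its underside.
- bottle: Clear bottle with blue cap, 56 mm across, 104 mm high, loose; leave alone. Origin: centre of its underside.

How it is judged:
By the outcome, as a careful person would: the job done as asked, in the order asked, and still so for the second after the job is handed in, while the arm keeps its last pose, push and grip.
It also fails if it takes over 64 s, if anything falls off the work surface, if the arm or the gripper's body presses on something with over 40 N, if the wrist force passes 120 N, or if a joint passes its speed limit or range.

## Working session

There is one attempt and no reset: what is moved stays moved. The work goes in short steps, Python scripts to look and compute and a tool call to move; the robot and the scene stay as the last step left them, time stands still between calls to the robot, and variables do not carry over. Pictures are saved under pics/ and viewed, and the job is handed in when it is done.

Besides the shell and the picture viewer there is one more tool, called after "Emit:" as name(argument=value, ...), one argument or row to a line, values as JSON. servo_tool: Moves the arm, as the interface text tells. Its arguments: {"type":"object","properties":{"increments":{"type":"array","items":{"type":"number"}},"squeeze":{"type":"number"}},"required":["increments"]}

```bash
mkdir -p pics; ls; python3 - <<'E'
from bench import *
import cv2
o=get_obs(); print(o)
for n in ["scene","top","wrist"]:
    p,d=grab_frame(n); cv2.imwrite(f"pics/{n}0.png",p[:,:,::-1]); import numpy as np; np.save(f"pics/{n}0_d.npy",d)
    print(n,calibration(n))
E
```

```text
pics
{'clock': 0.0, 'joints': array([-1.33708166,  0.47783159,  0.02230943,  1.55644439, -0.01150068,
        1.10929522, -0.08311811]), 'qvel': array([-8.08057163e-06, -4.48805349e-04, -8.49847471e-04,  3.08653309e-04,
       -9.75350819e-04,  9.03158365e-05,  1.05920746e-05]), 'tau': array([-6.31594794e-04, -5.96453619e+01,  1.60765328e+00, -2.81199324e+01,
        1.24118550e-02,  9.16584424e-03,  7.85843241e-06]), 'tcp_pos': array([0.22603777, 0.63532961, 0.19350706]), 'orientation': array([ 2.56591120e+00,  1.81062781e+00, -2.25683015e-03]), 'contact_force': array([ 0.37944123,  0.1674949 , -0.63076053]), 'moment': array([-0.00268562, -0.06445035,  0.01123318]), 'grip_width': 0.0852375674989573}
scene {'fx': 363.76399154117615, 'fy': 363.76399154117615, 'cx': 250.19813797910157, 'cy': 196.8272754470934, 'k1': -0.015701185099651942, 'eye': array([-0.25820354, -0.56255035,  0.49518145]), 'orientation': array([ 1.07278898, -0.51854994, -0.78116084])}
top {'fx': 490.84490817245876, 'fy': 490.84490817245876, 'cx': 255.09480562975207, 'cy': 193.86646085983358, 'k1': -0.08095483259311671, 'eye': array([-0.26438453,  0.03625955,  1.48806703]), 'orientation': array([ 0.39104856, -0.38886754, -1.5813876 ])}
wrist {'fx': 273.80961772601137, 'fy': 273.80961772601137, 'cx': 256.8464001259248, 'cy': 197.3374948797724, 'k1': -0.06354793653112098, 'T_tool_cam': array([[ 9.99999632e-01, -3.69389278e-04,  7.74899163e-04,
         1.76401604e-04],
       [-1.34762361e-04, -9.59043143e-01, -2.83260008e-01,
        -7.11313455e-02],
       [ 8.47794938e-04,  2.83259799e-01, -9.59042839e-01,
        -1.81219154e-01],
       [ 0.00000000e+00,  0.00000000e+00,  0.00000000e+00,
         1.00000000e+00]])}
```

View pics/scene0.png

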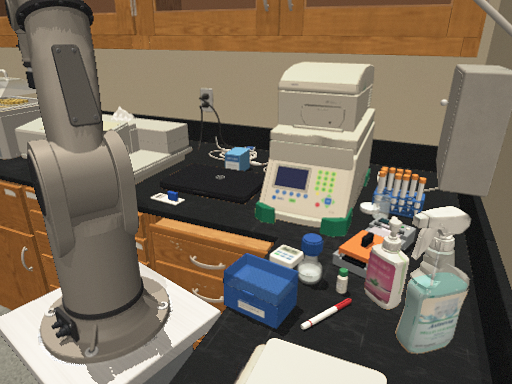

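View pics/top0.png

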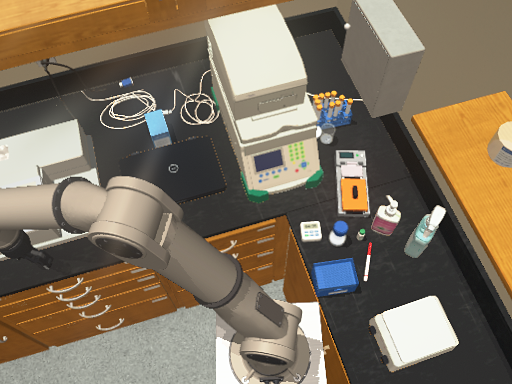

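View pics/wrist0.png

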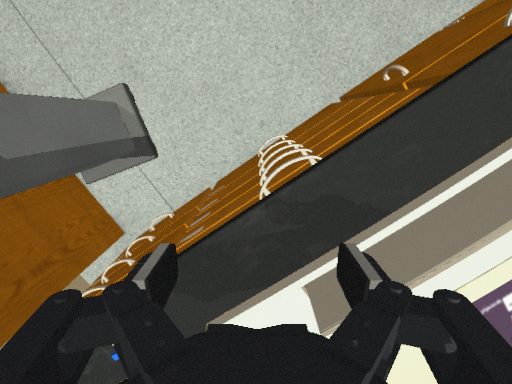

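```bash
cat > h.py <<'E'
import numpy as np, cv2
from scipy.spatial.transform import Rotation as R
def cam(c,obs=None):
    if 'eye' in c: return R.from_rotvec(c['orientation']).as_matrix(), np.array(c['eye'])
    T=np.eye(4);T[:3,:3]=R.from_rotvec(obs['orientation']).as_matrix();T[:3,3]=obs['tcp_pos']
    T=T@c['T_tool_cam'];return T[:3,:3],T[:3,3]
def ray(c,u,v,obs=None):
    x=(u-c['cx'])/c['fx'];y=(v-c['cy'])/c['fy'];s=1.
    for _ in range(20): s=1+c['k1']*((x/s)**2+(y/s)**2)
    Rm,e=cam(c,obs);return Rm@np.array([x/s,-y/s,-1]),e
def atz(c,u,v,z,obs=None):
    d,e=ray(c,u,v,obs);return e+d*(z-e[2])/d[2]
def atd(c,u,v,dep,obs=None):
    d,e=ray(c,u,v,obs);return e+d*dep
def proj(c,P,obs=None):
    Rm,e=cam(c,obs);q=Rm.T@(np.asarray(P)-e);x=q[0]/-q[2];y=-q[1]/-q[2];s=1+c['k1']*(x*x+y*y)
    return c['cx']+c['fx']*x*s,c['cy']+c['fy']*y*s
def crop(p,x0,y0,x1,y1,k,fn):
    cv2.imwrite(fn,cv2.resize(p[y0:y1,x0:x1],None,fx=k,fy=k,interpolation=cv2.INTER_CUBIC))
E
python3 - <<'E'
import cv2
from h import *
p=cv2.imread('pics/top0.png');crop(p,290,120,410,270,4,'pics/c1.png')
p=cv2.imread('pics/scene0.png');crop(p,120,170,280,230,5,'pics/c2.png');crop(p,300,190,420,310,5,'pics/c3.png')
E
```

```text
(no output)
```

View pics/c1.png

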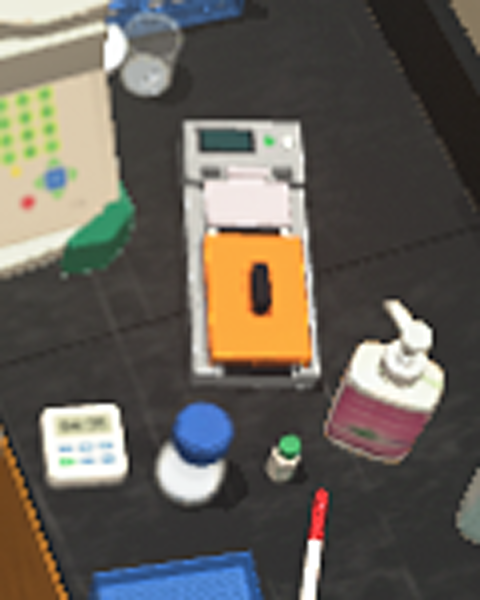

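View pics/c2.png

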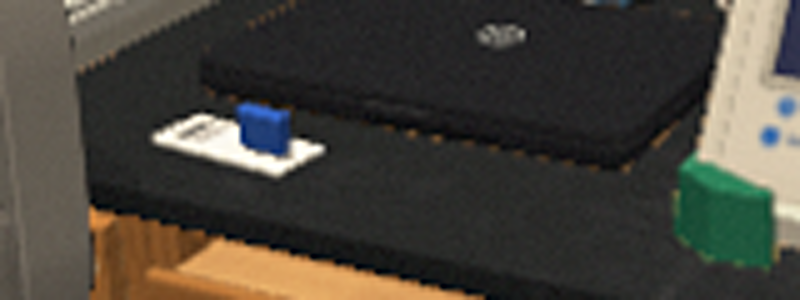

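View pics/c3.png

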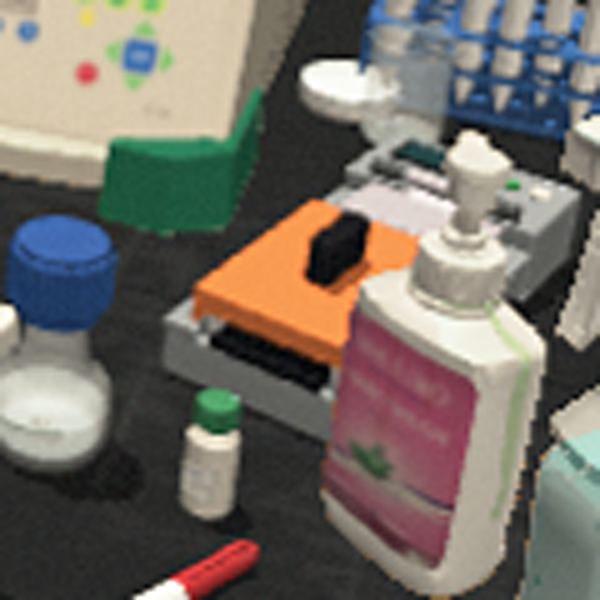

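```bash
python3 - <<'E'
from bench import *
from h import *
d=np.load('pics/top0_d.npy');c=calibration('top')
def q(n,x,y,k=4,x0=290,y0=120):
    u,v=x0+x/k,y0+y/k
    P=atd(c,u,v,d[int(round(v)),int(round(u))]);print(n,u,v,P.round(4), [atz(c,u,v,z).round(4)[:2].tolist() for z in (0,.04,.05,.056,.08)])
for n,x,y in [('covTL',207,235),('covTR',303,236),('covBR',311,364),('covBL',211,358),('cov mid',235,330),('cov mid2',290,290),('gripF',261,265),('gripB',262,310),('grip',261,275),('reaTL',185,122),('reaTR',302,122),('reaBL',194,378),('reaBR',318,385),('midhousing',280,160),('leaf',245,205),('timer',85,445),('bottlecap',203,432),('vialcap',290,446),('counter',100,330),('c2',350,280),('edge',20,450)]: q(n,x,y)
d=np.load('pics/scene0_d.npy');c=calibration('scene')
print('scene')
for n,x,y in [('s_L',152,138),('s_B',280,176),('s_R',326,150),('s_T',200,114),('tabTL',238,104),('tabTR',291,112),('tab',265,125),('tabBR',290,155),('tabBL',240,147)]:
    u,v=120+x/5,170+y/5
    P=atd(c,u,v,d[int(round(v)),int(round(u))]);print(n,P.round(4),[atz(c,u,v,z).round(4)[:2].tolist() for z in (0.0,.004,.032)])
E
```

```text
covTL 341.75 178.75 [ 0.5517 -0.2744  0.0535] [[0.5822, -0.286], [0.5594, -0.2774], [0.5537, -0.2752], [0.5503, -0.2739], [0.5366, -0.2687]]
covTR 365.75 179.0 [ 0.5609 -0.3624  0.0284] [[0.577, -0.3702], [0.5543, -0.3593], [0.5487, -0.3565], [0.5453, -0.3549], [0.5317, -0.3483]]
covBR 367.75 211.0 [ 0.4409 -0.3519  0.0238] [[0.4524, -0.3582], [0.4331, -0.3476], [0.4283, -0.3449], [0.4254, -0.3433], [0.4138, -0.337]]
covBL 342.75 209.5 [ 0.449  -0.2684  0.0273] [[0.4623, -0.2741], [0.4428, -0.2658], [0.4379, -0.2637], [0.435, -0.2624], [0.4233, -0.2574]]
cov mid 348.75 202.5 [ 0.4621 -0.2866  0.051 ] [[0.4878, -0.298], [0.4676, -0.289], [0.4626, -0.2868], [0.4595, -0.2854], [0.4474, -0.28]]
cov mid2 362.5 192.5 [ 0.4957 -0.3369  0.0535] [[0.524, -0.3508], [0.5028, -0.3404], [0.4976, -0.3378], [0.4944, -0.3362], [0.4817, -0.33]]
gripF 355.25 186.25 [ 0.5097 -0.3112  0.0734] [[0.5499, -0.3292], [0.528, -0.3193], [0.5225, -0.3169], [0.5192, -0.3154], [0.5061, -0.3095]]
gripB 355.5 197.5 [ 0.4794 -0.3115  0.0511] [[0.5059, -0.3238], [0.4852, -0.3141], [0.48, -0.3117], [0.4769, -0.3103], 
[... 1897 characters left out ...]
68], [0.3935, 0.389], [0.3564, 0.3348]]
s_B [0.4124 0.2821 0.0015] [[0.4143, 0.2846], [0.4089, 0.2777], [0.3709, 0.2298]]
s_R [0.4589 0.2907 0.0012] [[0.4605, 0.2927], [0.4547, 0.2858], [0.4141, 0.2374]]
s_T [0.4375 0.3943 0.0055] [[0.4454, 0.4052], [0.4397, 0.3973], [0.3999, 0.3426]]
tabTL [0.427  0.3378 0.0316] [[0.4738, 0.3992], [0.4679, 0.3914], [0.4265, 0.337]]
tabTR [ 0.4896  0.3616 -0.001 ] [[0.4881, 0.3598], [0.4821, 0.3523], [0.4399, 0.3002]]
tab [0.4262 0.3105 0.0245] [[0.4618, 0.3559], [0.456, 0.3485], [0.4153, 0.2966]]
tabBR [0.435  0.2986 0.0035] [[0.44, 0.3048], [0.4343, 0.2978], [0.3949, 0.2487]]
tabBL [0.4244 0.3363 0.002 ] [[0.4272, 0.34], [0.4217, 0.3327], [0.3829, 0.2817]]
```

```bash
python3 - <<'E'
from bench import *
from h import *
for n in ('top','scene'):
    d=np.load(f'pics/{n}0_d.npy');c=calibration(n)
    H=np.full((32,52),-9.)
    for v in range(0,384):
        for u in range(0,512):
            if d[v,u]>0:
                x,y,z=atd(c,u,v,d[v,u]); i=int((x-0.3)/0.025);j=int((0.7-y)/0.025)
                if 0<=i<20 and 0<=j<52 and z<0.6: H[i,j]=max(H[i,j],z)
    print(n,'cols y:',[round(0.7-.025*j,2) for j in range(14,50)])
    for i in range(19,-1,-1): print('%.3f'%(0.3+.025*i),' '.join('%3s'%('..' if h<-5 else int(round(h*100))) for h in H[i,14:50]))
E
```

```text
top cols y: [0.35, 0.32, 0.3, 0.27, 0.25, 0.22, 0.2, 0.17, 0.15, 0.12, 0.1, 0.07, 0.05, 0.02, -0.0, -0.03, -0.05, -0.08, -0.1, -0.13, -0.15, -0.18, -0.2, -0.23, -0.25, -0.28, -0.3, -0.33, -0.35, -0.38, -0.4, -0.43, -0.45, -0.48, -0.5, -0.53]
0.775   9   9   1   1   1   2   1   1   1  43  43  43  43  43  43  43  42  42  42  41  25  ..  13   6   6   1   1   1  43  44  44  44  44  60  60  ..
0.750   9   9   2   3   4   4   4   4   1  42  43  42  42  42  42  42  42  42  42  41  26  ..   7   7   7   1   1   1   1  44  44  44  44  59  60  ..
0.725   8   3   4   4   4   4   4   4   1  26  42  42  42  42  41  42  41  41  41  41  26  ..   6   7   7   1   1   1   1  44  44  44   1  11  60  ..
0.700   4   4   4   4   4   4   4   4   1   1  42  42  41  41  41  41  41  40  40  40  26  ..   1   7   1   1   1   1   1   1   1   1   1  11  60  ..
0.675   4   4   4   4   4   4   4   4   3   1  41  41  41  41  40  40  39  39  38  37  26  25   1   1   4   4   1   0   0   1   1   1   1  11  60  59
0.650   4   4   4   4   4   4   4   4   4   1  39  40  39  39  39  38  26  25  26  26  25  25   1   1   5   
[... 4685 characters left out ...]
   0   0  ..  ..  ..  ..   0   0   2   2   2  ..   0   0   0   0   0  11  18   0   0  ..  ..  ..   0
0.375   0   0   0   0   0   0   0   0   0 -15  ..  ..  ..  ..  ..  ..  ..  ..   0   2   2   2  ..  ..   0   0   0   0  12  18  18  12  ..  ..  ..   0
0.350   0   0   0   0   0  ..  ..  ..  ..  ..  ..  ..  ..  ..  ..  ..  ..  ..   0   2   2   2  10  11  11   0   6   6  12  18  18  12  ..  ..  15  14
0.325   0  ..  ..  ..  ..  ..  ..  ..  ..  ..  ..  ..  ..  ..  ..  ..  ..  ..  ..   1  ..  ..  10  11  11   0   6   4   1   0   0   0  ..  26  25  15
0.300  ..  ..  ..  ..  ..  ..  ..  ..  ..  ..  ..  ..  ..  ..  ..  ..  ..  ..  ..  ..  ..  ..  ..   2   0   0   0   1   1   0   0   0  54  54  52  15
```

```bash
cat > plan.py <<'E'
from bench import *
from h import *
def Rt(phi):
    return np.array([[np.cos(phi),np.sin(phi),0],[np.sin(phi),-np.cos(phi),0],[0,0,-1.]])
def phi_of(o):
    Rm=R.from_rotvec(o['orientation']).as_matrix();return np.arctan2(Rm[1,0],Rm[0,0])
def plan(segs,start=None):
    """segs: list of (nrows,x,y,z,phi,finger_mm)"""
    o=get_obs();p=np.array(o['tcp_pos']);Rm=R.from_rotvec(o['orientation']).as_matrix();ph=phi_of(o)
    rows=[]
    for n,x,y,z,f,g in segs:
        p0=p.copy();ph0=ph
        for k in range(1,n+1):
            s=k/n;t=p0+(np.array([x,y,z])-p0)*s;RT=Rt(ph0+(f-ph0)*s)
            dp=np.round(Rm.T@(t-p)*1000,1);dw=np.round(R.from_matrix(Rm.T@RT).as_rotvec(),3)
            p=p+Rm@dp/1000;Rm=Rm@R.from_rotvec(dw).as_matrix()
            rows.append(list(dp)+list(dw)+[g])
        ph=f
    print('joints',o['joints'].round(2),'phi',round(phi_of(o),4))
    for i in range(0,len(rows),8): print('CALL',[float(a) for r in rows[i:i+8] for a in r])
    print('end',p.round(4))
E
python3 - <<'E'
from plan import *
plan([(8,.45,.33,.28,.27,85)])
E
```

```text
joints [-1.34  0.48  0.02  1.56 -0.01  1.11 -0.08] phi 1.229
CALL [-26.6, 39.2, -10.7, 0.0, 0.001, 0.12, 85.0, -21.7, 42.0, -10.8, 0.0, 0.0, 0.12, 85.0, -16.6, 44.4, -10.8, 0.0, 0.0, 0.12, 85.0, -11.1, 46.0, -10.7, 0.0, 0.0, 0.12, 85.0, -5.5, 47.1, -10.8, 0.0, 0.0, 0.119, 85.0, 0.2, 47.3, -10.8, 0.0, 0.0, 0.12, 85.0, 5.7, 47.0, -10.7, 0.0, 0.0, 0.12, 85.0, 11.4, 46.0, -10.8, 0.0, 0.0, 0.12, 85.0]
end [0.45 0.33 0.28]
```

Emit:
servo_tool(
  increments=[-26,39,-11,0,0,0.12,85,-22,42,-11,0,0,0.12,85,-16,44,-11,0,0,0.12,85,-11,46,-11,0,0,0.12,85,-5,47,-11,0,0,0.12,85,0,47,-11,0,0,0.12,85,6,47,-11,0,0,0.12,85,11,46,-11,0,0,0.12,85],
)

```text
clock: 1.15
tcp_pos: [0.4504, 0.3306, 0.2827]
orientation: [3.114, 0.415, -0.0]
contact_force: [1.1, 0.1, -0.2]
grip_width: 0.085
```

```bash
python3 - <<'E'
from plan import *
import pickle
o=get_obs();p,d=grab_frame('wrist');cv2.imwrite('pics/w1.png',p[:,:,::-1]);pickle.dump((o,p,d),open('pics/w1.pkl','wb'))
print(o['clock'],o['tcp_pos'],o['joints'].round(2))
c=calibration('wrist')
for P in [(.4285,.3135,.032),(.425,.338,0)]: print(proj(c,P,o))
plan([(8,.43,-.1,.30,-.75,30),(8,.49,-.306,.2,-1.66,30)])
E
```

```text
1.15 [0.45040949 0.33055227 0.28272109] [-1.03  0.21  0.34  1.74 -0.08  1.2  -0.4 ]
(np.float64(240.44626403896203), np.float64(170.0624429912925))
(np.float64(243.12052790650748), np.float64(152.15775610642376))
joints [-1.02  0.21  0.35  1.74 -0.07  1.2  -0.41] phi 0.251
CALL [-16.3, 50.5, -1.9, 0.002, -0.004, 0.125, 30.0, -9.8, 52.2, -1.9, 0.0, 0.0, 0.125, 30.0, -3.3, 53.0, -1.9, 0.0, 0.0, 0.125, 30.0, 3.4, 53.0, -1.9, 0.0, 0.0, 0.126, 30.0, 10.0, 52.1, -1.9, 0.0, 0.0, 0.125, 30.0, 16.4, 50.5, -2.0, 0.0, 0.0, 0.125, 30.0, 22.5, 48.0, -1.9, 0.0, 0.0, 0.125, 30.0, 28.4, 44.9, -1.9, 0.0, 0.0, 0.125, 30.0]
CALL [23.0, 13.7, 12.5, 0.0, 0.0, 0.114, 30.0, 24.5, 11.0, 12.5, 0.0, 0.0, 0.114, 30.0, 25.6, 8.2, 12.5, 0.0, 0.0, 0.113, 30.0, 26.3, 5.2, 12.5, 0.0, 0.0, 0.114, 30.0, 26.7, 2.2, 12.5, 0.0, -0.0, 0.114, 30.0, 26.8, -0.8, 12.5, 0.0, -0.0, 0.114, 30.0, 26.5, -4.0, 12.5, 0.0, -0.0, 0.113, 30.0, 26.0, -6.8, 12.5, 0.0, -0.0, 0.114, 30.0]
end [ 0.49  -0.306  0.2  ]
```

View pics/w1.png

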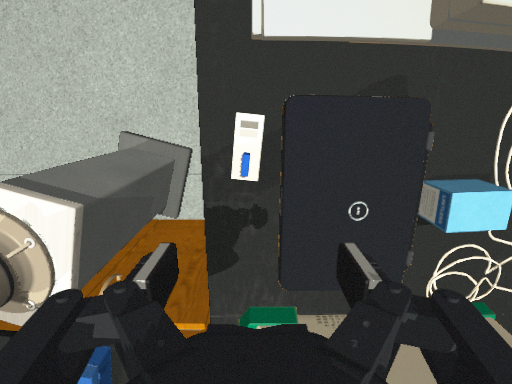

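Emit:
servo_tool(
  increments=[-16,50,-2,0,0,0.125,30,-10,52,-2,0,0,0.125,30,-3,53,-2,0,0,0.125,30,3,53,-2,0,0,0.125,30,10,52,-2,0,0,0.125,30,16,50,-2,0,0,0.125,30,22,48,-2,0,0,0.125,30,28,45,-2,0,0,0.125,30],
)

```text
clock: 2.2
tcp_pos: [0.4302, -0.0919, 0.2986]
orientation: [-2.931, 1.128, -0.0]
contact_force: [1.0, 0.0, 0.1]
grip_width: 0.0301
```

Emit:
servo_tool(
  increments=[23,14,12,0,0,0.114,30,25,11,12,0,0,0.114,30,26,8,12,0,0,0.114,30,26,5,12,0,0,0.114,30,27,2,12,0,0,0.114,30,27,-1,12,0,0,0.114,30,26,-4,12,0,0,0.114,30,26,-7,12,0,0,0.114,30],
)

```text
clock: 3.2
tcp_pos: [0.4961, -0.2959, 0.2017]
orientation: [2.137, -2.303, -0.001]
contact_force: [-0.7, -0.3, 0.2]
grip_width: 0.0298
```

```bash
python3 - <<'E'
from plan import *
import pickle
o=get_obs();p,d=grab_frame('wrist');cv2.imwrite('pics/w2.png',p[:,:,::-1]);pickle.dump((o,p,d),open('pics/w2.pkl','wb'))
print(o['clock'],o['tcp_pos'],phi_of(o),o['joints'].round(2))
c=calibration('wrist')
for P in [(.49,-.308,.076)]: print(proj(c,P,o))
E
```

```text
3.2 [ 0.49605389 -0.29592561  0.20170843] -1.645797958089375 [-0.27  0.43  0.93  1.83 -0.39  1.08 -0.83]
(np.float64(267.41077502397644), np.float64(186.8177600204699))
```

View pics/w2.png

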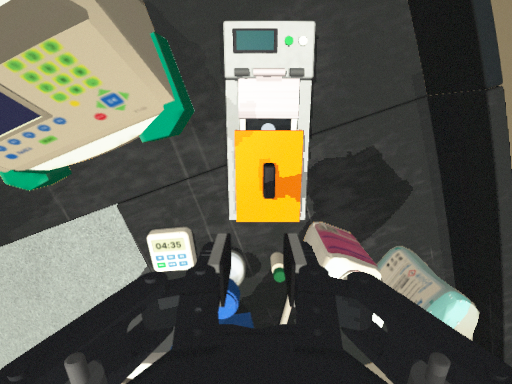

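```bash
python3 - <<'E'
from plan import *
p=cv2.imread('pics/w2.png');crop(p,215,10,325,235,3.5,'pics/c4.png')
E
```

```text
(no output)
```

View pics/c4.png

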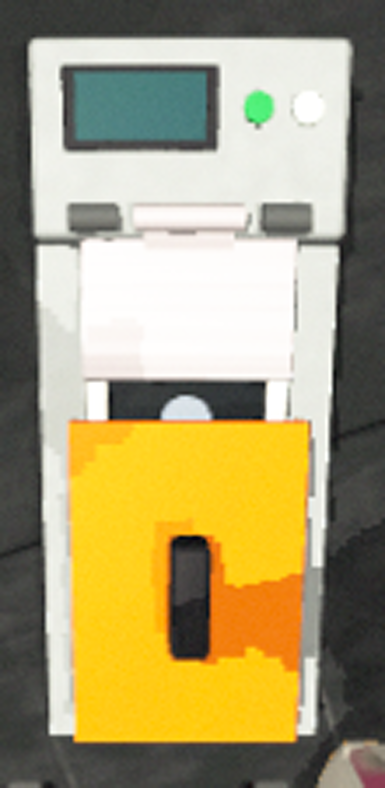

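```bash
python3 - <<'E'
from plan import *
import pickle
o,p,d=pickle.load(open('pics/w2.pkl','rb'));c=calibration('wrist')
for n,x,y,z in [('covTL',70,421,.0525),('covTR',309,422,.0525),('covBR',298,742,.0525),('covBL',74,741,.0525),('barT',190,538,.0765),('barB',190,600,.0765),('hTL',29,39,.042),('hTR',352,40,.042),('hBL',37,241,.042),('hBR',345,241,.042),('leafL',84,380,.0375),('leafR',294,380,.0375),('fL',50,735,.03),('fR',315,735,.03),('m',120,600,.0525),('m',250,480,.0525),('bed',150,395,.03),('railtop',97,400,.0365),('leaf',190,330,.04)]:
    u,v=215+x/3.5,10+y/3.5
    print(n,round(u,1),round(v,1),atd(c,u,v,d[int(v),int(u)],o).round(4),atz(c,u,v,z,o).round(4))
E
```

```text
covTL 235.0 130.3 [ 0.5554 -0.2748  0.0515] [ 0.5554 -0.2749  0.0525]
covTR 303.3 130.6 [ 0.5479 -0.3585  0.032 ] [ 0.5492 -0.3552  0.0525]
covBR 300.1 222.0 [ 0.4132 -0.3549  0.0019] [ 0.4339 -0.3478  0.0525]
covBL 236.1 221.7 [ 0.4403 -0.2651  0.0518] [ 0.4406 -0.2652  0.0525]
barT 269.3 163.7 [ 0.5138 -0.3124  0.0591] [ 0.5168 -0.3118  0.0765]
barB 269.3 181.4 [ 0.4966 -0.3105  0.0775] [ 0.4963 -0.3105  0.0765]
hTL 223.3 21.1 [ 0.6762 -0.272   0.041 ] [ 0.6759 -0.2721  0.042 ]
hTR 315.6 21.4 [ 0.6801 -0.3839  0.0013] [ 0.6683 -0.3751  0.042 ]
hBL 225.6 78.9 [ 0.6199 -0.2647  0.0015] [ 0.6144 -0.2686  0.042 ]
hBR 313.6 78.9 [ 0.6116 -0.3792  0.0014] [ 0.607  -0.3709  0.042 ]
leafL 239.0 118.6 [ 0.5684 -0.2798  0.0372] [ 0.5684 -0.2798  0.0375]
leafR 299.0 118.6 [ 0.5629 -0.3537  0.0313] [ 0.563  -0.3528  0.0375]
fL 229.3 220.0 [ 0.424  -0.2496  0.0007] [ 0.435  -0.2535  0.03  ]
fR 305.0 220.0 [ 0.416  -0.3622  0.0022] [ 0.4272 -0.3578  0.03  ]
m 249.3 181.4 [ 0.4923 -0.2865  0.0516] [ 0.4925 -0.2866  0.0525]
m 286.4 147.1 [ 0.5312 -0.3343  0.0528] [ 0.5312 -0.3344  0.0525]
bed 257.9 122.9 [ 0.5614 -0.3024  0.0316] [ 0.5614 -0.3024  0.03  ]
railtop 242.7 124.3 [ 0.5613 -0.2838  0.0389] [ 0.5612 -0.2837  0.0365]
leaf 269.3 104.3 [ 0.5822 -0.3176  0.0398] [ 0.5822 -0.3176  0.04  ]
```

```bash
python3 - <<'E'
from plan import *
plan([(4,.4948,-.3109,.1,-1.646,32),(4,.4948,-.3109,.058,-1.646,32)])
E
```

```text
joints [-0.26  0.44  0.93  1.83 -0.39  1.08 -0.83] phi -1.6524
CALL [3.0, -0.1, 25.1, 0.002, -0.002, -0.002, 32.0, 3.0, 0.0, 25.2, -0.0, -0.0, -0.001, 32.0, 3.0, 0.0, 25.1, -0.0, -0.0, -0.002, 32.0, 3.0, 0.0, 25.2, -0.0, -0.0, -0.001, 32.0, -0.0, 0.0, 10.5, -0.0, -0.0, -0.0, 32.0, -0.0, 0.0, 10.5, -0.0, -0.0, -0.0, 32.0, -0.0, 0.0, 10.5, -0.0, -0.0, -0.0, 32.0, -0.0, 0.0, 10.5, -0.0, -0.0, -0.0, 32.0]
end [ 0.4948 -0.3109  0.058 ]
```

Emit:
servo_tool(
  increments=[3,0,25,0,0,-0.002,32,3,0,25,0,0,-0.002,32,3,0,25,0,0,-0.002,32,3,0,25,0,0,0,32,0,0,14,0,0,0,32,0,0,14,0,0,0,32,0,0,10,0,0,0,32,0,0,0,0,0,0,32],
)

```text
clock: 4.25
tcp_pos: [0.4947, -0.3073, 0.0641]
orientation: [2.147, -2.293, -0.001]
contact_force: [0.4, 0.4, 0.1]
grip_width: 0.032
```

```bash
python3 - <<'E'
from plan import *
o=get_obs();p,d=grab_frame('wrist');cv2.imwrite('pics/w3.png',p[:,:,::-1])
print(o['clock'],o['tcp_pos'],phi_of(o),o['joints'].round(2),o['contact_force'])
plan([(8,.4948,-.3109,.057,-1.646,32)])
E
```

```text
4.25 [ 0.49468602 -0.30731133  0.06406179] -1.636852756919265 [-0.12  0.61  0.78  1.93 -0.57  0.84 -0.67] [0.41593287 0.44172154 0.09435497]
joints [-0.12  0.61  0.78  1.93 -0.57  0.84 -0.67] phi -1.6369
CALL [0.4, -0.0, 0.9, -0.0, -0.0, 0.001, 32.0, 0.4, -0.0, 1.0, -0.0, -0.0, 0.001, 32.0, 0.4, -0.0, 0.9, -0.0, -0.0, 0.001, 32.0, 0.4, -0.0, 1.0, -0.0, -0.0, 0.002, 32.0, 0.5, -0.0, 0.9, -0.0, -0.0, 0.001, 32.0, 0.4, -0.0, 1.0, -0.0, -0.0, 0.001, 32.0, 0.4, -0.0, 0.9, -0.0, -0.0, 0.001, 32.0, 0.4, -0.0, 1.0, -0.0, -0.0, 0.001, 32.0]
end [ 0.4948 -0.3109  0.057 ]
```

View pics/w3.png

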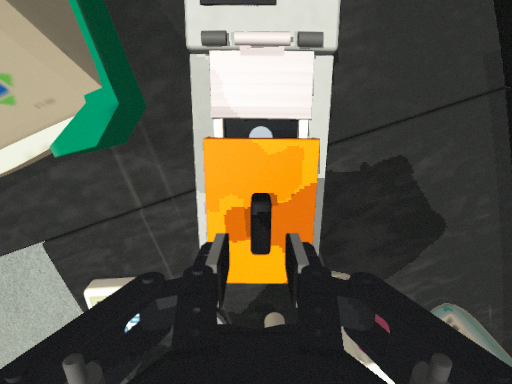

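```bash
python3 - <<'E'
from plan import *
o=get_obs();c=calibration('wrist')
u=np.array([np.cos(-.075),np.sin(-.075),0]);b=np.array([.4948,-.3109,0])
print('tcp',proj(c,o['tcp_pos'],o),'grasp',proj(c,o['tcp_pos']+[0,0,.019],o))
for s in (-20,20):
  for z in (.0525,.0765): print(s,z,proj(c,b+u*s/1000+[0,0,z],o))
E
```

```text
tcp (np.float64(256.5253679892118), np.float64(223.47474330369792)) grasp (np.float64(256.519212919661), np.float64(234.50949025055945))
-20 0.0525 (np.float64(260.54648752759294), np.float64(241.63387834692918))
-20 0.0765 (np.float64(261.02392210255096), np.float64(256.80321333780495))
20 0.0525 (np.float64(261.25309272936096), np.float64(191.78909338625152))
20 0.0765 (np.float64(261.85883775848606), np.float64(201.56004924290798))
```

Emit:
servo_tool(
  increments=[3,0,2,0,0,0.005,32,0,0,2,0,0,0.005,32,0,0,2,0,0,0,32,0,0,0,0,0,0,8,0,0,0,0,0,0,8,0,0,0,0,0,0,8,0,0,0,0,0,0,8,0,0,0,0,0,0,8],
  squeeze=50,
)

```text
clock: 5.3
tcp_pos: [0.4947, -0.3106, 0.0585]
orientation: [-2.135, 2.304, -0.0]
contact_force: [0.3, -0.8, 0.0]
grip_width: 0.008
```

```bash
python3 - <<'E'
from plan import *
o=get_obs();print(o['tcp_pos'],phi_of(o),o['contact_force'],o['moment'],o['grip_width'])
E
```

```text
[ 0.49469066 -0.31058505  0.05851567] -1.6470055664665386 [ 0.25395977 -0.78642437  0.01264064] [0.02265832 0.03846601 0.03957644] 0.008045362430193034
```

```bash
python3 - <<'E'
from plan import *
p,d=grab_frame('wrist');cv2.imwrite('pics/w4.png',p[:,:,::-1]);crop(p[:,:,::-1],180,120,340,300,4,'pics/c5.png')
p,d=grab_frame('scene');crop(p[:,:,::-1],280,150,450,300,4,'pics/c6.png')
E
```

```text
(no output)
```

View pics/c5.png

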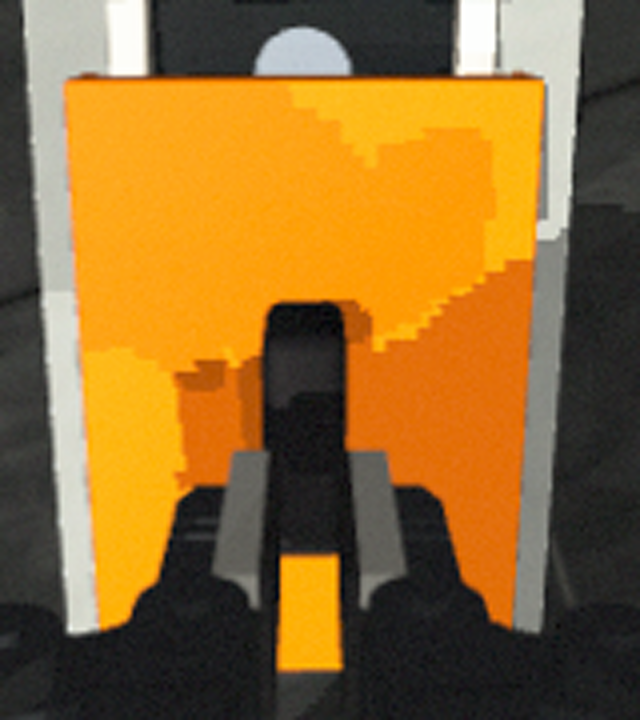

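View pics/c6.png

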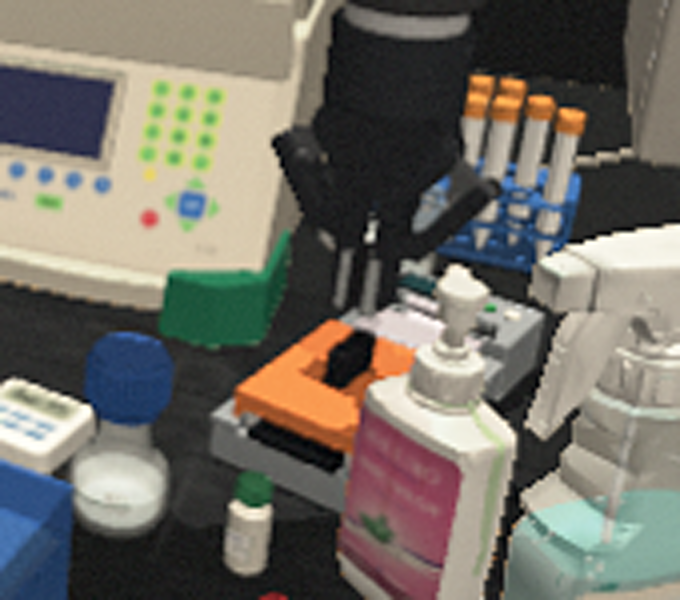

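```bash
python3 - <<'E'
from plan import *
o=get_obs();c=calibration('scene');t=o['tcp_pos']
for z in (0,.02,.05,.1,.15):
    u,v=proj(c,t+[0,0,z]);print(z,round((u-280)*4),round((v-150)*4))
for P in [(.4948,-.3109,.0765),(.4948,-.3109,.0525)]:
    u,v=proj(c,P);print(round((u-280)*4),round((v-150)*4))
p,d=grab_frame('wrist')
c=calibration('wrist')
for x,y in [(250,470),(370,470),(305,350),(305,420),(240,520),(375,520)]:
    u,v=180+x/4,120+y/4; P=atd(c,u,v,d[int(v),int(u)],o);print(P.round(4),(R.from_rotvec(o['orientation']).as_matrix().T@(P-t)*1000).round(1))
E
```

```text
0 347 361
0.02 352 331
0.05 359 286
0.1 372 207
0.15 385 124
352 334
347 370
[ 0.5067 -0.3041  0.1069] [ -7.4 -11.5 -48.4]
[ 0.5055 -0.3199  0.1069] [  8.5 -11.5 -48.4]
[ 0.5122 -0.3117  0.0751] [ -0.2 -17.5 -16.6]
[ 0.5006 -0.3109  0.0758] [ -0.2  -5.9 -17.3]
[ 0.5069 -0.3036  0.1214] [ -7.9 -11.6 -62.9]
[ 0.506  -0.3197  0.1221] [  8.2 -12.  -63.6]
```

```bash
python3 - <<'E'
from plan import *
o=get_obs();t=o['tcp_pos'];Rm=R.from_rotvec(o['orientation']).as_matrix()
p,d=grab_frame('wrist');c=calibration('wrist')
for u in (240,243,270,273):
  for v in range(226,250,2):
    P=atd(c,u,v,d[v,u],o);print(u,v,p[v,u],(Rm.T@(P-t)*1000).round(1))
E
```

```text
240 226 [202  95   7] [-12.2   4.9   7.1]
240 228 [203  97  12] [-12.2   5.9   5.8]
240 230 [225 109   0] [-12.3   7.9   6.7]
240 232 [180 101  50] [-12.3   9.3   6.3]
240 234 [101 101  94] [ -9.  -11.7 -44.4]
240 236 [101 101  94] [ -8.8 -12.1 -47.8]
240 238 [103 102  96] [ -8.7 -11.8 -49.8]
240 240 [102 100  95] [ -8.5 -12.  -52.6]
240 242 [102 103  96] [ -8.3 -12.2 -55.3]
240 244 [99 99 91] [ -8.3 -11.6 -56.5]
240 246 [100  99  95] [ -8.2 -11.4 -58.3]
240 248 [104 101  96] [ -8.  -11.8 -61.1]
243 226 [182  86   4] [-10.1   5.1   7.6]
243 228 [183  86   7] [-10.    6.3   6.7]
243 230 [185  86  13] [-10.1   8.1   7.1]
243 232 [146  86  47] [-10.1   9.7   7.1]
243 234 [102 100  94] [ -7.3 -11.7 -44.5]
243 236 [104 101  95] [ -7.2 -11.5 -46.5]
243 238 [ 99 102  93] [ -7.1 -12.  -50.1]
243 240 [102 100  93] [ -7.  -11.6 -51.8]
243 242 [98 98 92] [ -6.9 -11.6 -54. ]
243 244 [105 103  98] [ -6.8 -11.6 -56.3]
243 246 [99 96 91] [ -6.6 -11.9 -59.1]
243 248 [99 97 91] [ -6.6 -11.4 -60.4]
270 226 [225 108   5] [10.   4.8  6.9]
270 228 [228 114  17] [9.9 5.9 5.9]
270 230 [226 111  10] [10.   8.3  7.6]
270 232 [181 102  53] [10.   9.5  6.7]
270 234 [97 97 89] [  7.3 -11.6 -44.3]
270 236 [98 95 89] [  7.2 -11.8 -47.1]
270 238 [97 96 90] [  7.  -12.1 -50.3]
270 240 [97 97 90] [  7.  -11.7 -51.9]
270 242 [98 94 92] [  6.9 -11.6 -54. ]
270 244 [100  98  91] [  6.8 -11.7 -56.7]
270 246 [97 96 90] [  6.6 -11.7 -58.9]
270 248 [95 93 88] [  6.5 -12.2 -61.9]
273 226 [227 111  12] [12.1  4.6  6.3]
273 228 [226 111  13] [12.2  6.4  7. ]
273 230 [228 111  19] [12.2  7.9  6.7]
273 232 [177  99  48] [12.2  9.3  6.2]
273 234 [97 96 90] [  8.9 -11.8 -44.6]
273 236 [95 96 88] [  8.8 -12.  -47.7]
273 238 [94 92 87] [  8.7 -11.5 -49.1]
273 240 [99 96 91] [  8.6 -11.4 -51.3]
273 242 [98 95 89] [  8.4 -11.6 -54.1]
273 244 [95 96 88] [  8.3 -11.7 -56.5]
273 246 [98 95 88] [  8.1 -12.  -59.4]
273 248 [95 93 88] [  8.  -11.9 -61.3]
```

```bash
python3 - <<'E'
from plan import *
o=get_obs();t=o['tcp_pos'];Rm=R.from_rotvec(o['orientation']).as_matrix()
p,d=grab_frame('scene');c=calibration('scene')
crop(p[:,:,::-1],345,195,385,245,12,'pics/c7.png')
for u in (365,366,367,371,372,373):
  for v in range(216,236,2):
    P=atd(c,u,v,d[v,u],o);print(u,v,p[v,u],P.round(3),(Rm.T@(P-t)*1000).round(0))
E
```

```text
365 216 [94 93 89] [ 0.488 -0.3    0.122] [-10.   8. -63.]
365 218 [111 110 104] [ 0.485 -0.301  0.118] [ -8.  10. -60.]
365 220 [127 125 118] [ 0.486 -0.302  0.113] [ -8.   9. -54.]
365 222 [118 116 110] [ 0.485 -0.303  0.109] [ -7.  11. -50.]
365 224 [107 106  99] [ 0.484 -0.304  0.104] [ -6.  11. -45.]
365 226 [78 79 75] [ 0.485 -0.304  0.098] [ -6.  10. -40.]
365 228 [32 33 31] [ 0.654 -0.246  0.002] [ -76. -154.   57.]
365 230 [197 144 116] [ 0.555 -0.282  0.05 ] [-33. -58.   8.]
365 232 [246 138  72] [ 0.544 -0.286  0.051] [-28. -47.   8.]
365 234 [236 122  65] [ 0.496 -0.303  0.072] [ -7.  -1. -14.]
366 216 [120 118 111] [ 0.485 -0.303  0.124] [ -7.  10. -65.]
366 218 [108 107 101] [ 0.484 -0.304  0.119] [ -6.  11. -61.]
366 220 [97 96 89] [ 0.486 -0.304  0.114] [ -6.   9. -55.]
366 222 [78 78 74] [ 0.485 -0.305  0.109] [ -4.  11. -51.]
366 224 [61 60 58] [ 0.486 -0.306  0.104] [ -4.  10. -45.]
366 226 [32 28 30] [ 0.485 -0.307  0.099] [ -3.  10. -41.]
366 228 [85 86 84] [ 0.602 -0.267  0.031] [ -52. -104.   28.]
366 230 [166 159 151] [ 0.594 -0.271  0.03 ] [-47. -96.  29.]
36
[... 1853 characters left out ...]
0.293  0.039] [-24. -81.  20.]
372 234 [12 14 14] [ 0.505 -0.317  0.073] [  5. -11. -15.]
373 216 [123 120 115] [ 0.484 -0.319  0.13 ] [ 10.  10. -71.]
373 218 [125 123 116] [ 0.485 -0.32   0.124] [ 10.   9. -66.]
373 220 [117 114 109] [ 0.484 -0.321  0.12 ] [ 11.  10. -61.]
373 222 [111 109 104] [ 0.487 -0.32   0.113] [ 10.   7. -55.]
373 224 [91 90 85] [ 0.484 -0.322  0.11 ] [ 13.  10. -52.]
373 226 [85 83 79] [ 0.485 -0.323  0.105] [ 13.   9. -46.]
373 228 [110 107 102] [ 0.493 -0.321  0.096] [ 10.   1. -37.]
373 230 [198 183 181] [ 0.59  -0.29   0.038] [-28. -94.  20.]
373 232 [191 178 175] [ 0.579 -0.295  0.039] [-22. -83.  20.]
373 234 [57 44 41] [ 0.509 -0.318  0.072] [  6. -15. -13.]
```

View pics/c7.png

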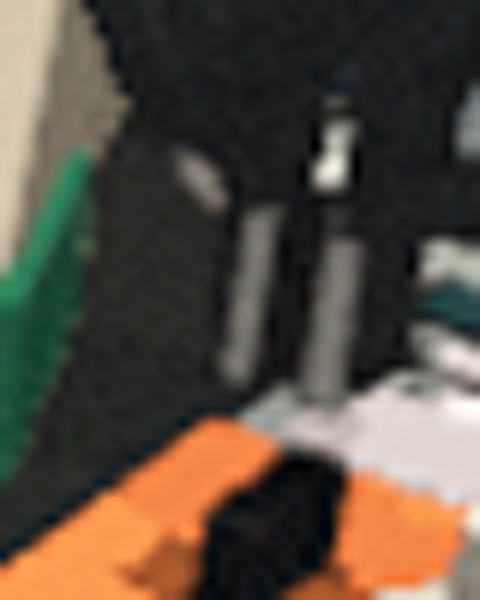

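Emit:
servo_tool(
  increments=[0,0,0,0,0,0,32,0,0,2,0,0,0,32,0,0,8,0,0,0,32,0,0,8,0,0,0,32,0,0,8,0,0,0,32,0,0,8,0,0,0,32,0,0,6,0,0,0,32,0,0,0,0,0,0,32],
)

```text
clock: 6.55
tcp_pos: [0.4944, -0.3104, 0.018]
orientation: [2.135, -2.304, -0.001]
contact_force: [0.4, 0.2, -0.2]
grip_width: 0.032
```

```bash
python3 - <<'E'
from plan import *
o=get_obs();t=o['tcp_pos'];Rm=R.from_rotvec(o['orientation']).as_matrix()
p,d=grab_frame('wrist');c=calibration('wrist')
print(o['clock'],t,o['contact_force'])
crop(p[:,:,::-1],150,120,370,330,3.6,'pics/c8.png')
for u in (225,230,283,288):
  for v in range(224,250,4):
    P=atd(c,u,v,d[v,u],o);print(u,v,p[v,u],P.round(4),(Rm.T@(P-t)*1000).round(1))
E
```

```text
6.55 [ 0.49436581 -0.31041566  0.01795136] [ 0.41470658  0.15045787 -0.2173672 ]
225 224 [252 151  17] [ 0.509  -0.2933  0.0518] [-18.2 -13.3 -33.8]
225 228 [248 140  15] [ 0.5066 -0.293   0.0519] [-18.3 -10.8 -34. ]
225 232 [160  76   0] [ 0.504  -0.2927  0.0518] [-18.4  -8.2 -33.8]
225 236 [12 12 13] [ 0.5072 -0.2945  0.0647] [-16.9 -11.6 -46.7]
225 240 [21 19 22] [ 0.5074 -0.2951  0.0701] [-16.3 -11.8 -52.2]
225 244 [21 23 16] [ 0.5065 -0.2953  0.0729] [-16.  -10.9 -55. ]
225 248 [20 18 20] [ 0.5048 -0.2953  0.0741] [-15.9  -9.2 -56.1]
230 224 [251 148   5] [ 0.5092 -0.2963  0.0527] [-15.2 -13.6 -34.7]
230 228 [248 140  12] [ 0.5065 -0.2959  0.0522] [-15.4 -10.9 -34.2]
230 232 [173  82   6] [ 0.5035 -0.2955  0.051 ] [-15.6  -7.9 -33. ]
230 236 [172  81   8] [ 0.501  -0.2953  0.0511] [-15.6  -5.4 -33.2]
230 240 [187  88   0] [ 0.4991 -0.2952  0.0526] [-15.6  -3.5 -34.6]
230 244 [216 101   0] [ 0.4965 -0.2949  0.0527] [-15.6  -1.  -34.7]
230 248 [218 102   5] [ 0.4934 -0.2945  0.0515] [-15.8   2.2 -33.5]
283 224 [174  80   2] [ 0.5066 -0.3267  0.052 ] [ 15.3 -13.4 -34.1]
283 228 [17
[... 160 characters left out ...]
263  0.0527] [ 15.4  -6.1 -34.8]
283 240 [172  79   2] [ 0.4962 -0.3262  0.0516] [ 15.6  -3.  -33.6]
283 244 [173  82   4] [ 0.4936 -0.3261  0.0514] [ 15.7  -0.4 -33.5]
283 248 [174  82  12] [ 0.4907 -0.326   0.051 ] [ 15.8   2.5 -33. ]
288 224 [172  79   2] [ 0.5062 -0.3296  0.0516] [ 18.2 -13.2 -33.7]
288 228 [174  82  14] [ 0.5037 -0.3295  0.0517] [ 18.3 -10.7 -33.8]
288 232 [160  77   9] [ 0.501  -0.3294  0.0514] [ 18.4  -8.1 -33.4]
288 236 [20 19 19] [ 0.505  -0.3281  0.0654] [ 16.8 -11.9 -47.4]
288 240 [23 20 22] [ 0.5048 -0.3276  0.0698] [ 16.3 -11.6 -51.8]
288 244 [23 22 20] [ 0.5042 -0.3272  0.0731] [ 16.  -11.  -55.2]
288 248 [20 16 20] [ 0.5017 -0.3271  0.0728] [ 16.1  -8.6 -54.8]
```

View pics/c8.png

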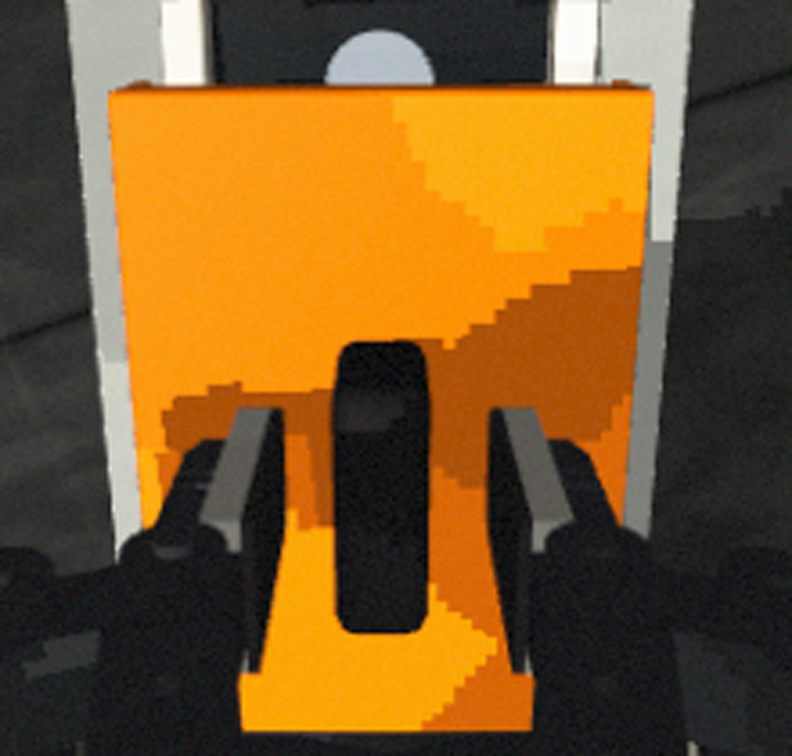

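Emit:
servo_tool(
  increments=[0.5,0,2,0,0,0,32,0,0,2,0,0,0,32,0,0,0,0,0,0,8,0,0,0,0,0,0,8,0,0,0,0,0,0,8,0,0,0,0,0,0,8,0,0,0,0,0,0,8,0,0,0,0,0,0,8],
  squeeze=50,
)

```text
clock: 7.6
tcp_pos: [0.4947, -0.3111, 0.0146]
orientation: [-2.135, 2.304, -0.0]
contact_force: [-0.3, 0.6, 2.2]
grip_width: 0.0126
```

Emit:
servo_tool(
  increments=[0,0,-5,0,0,0,8,0,0,-15,0,0,0,8,0,0,-25,0,0,0,8,0,0,-30,0,0,0,8,0,0,-35,0,0,0,8,0,0,-30,0,0,0,8,0,0,-20,0,0,0,8,0,0,-10,0,0,0,8],
)

```text
clock: 8.6
tcp_pos: [0.4949, -0.3112, 0.1857]
orientation: [-2.135, 2.304, -0.001]
contact_force: [0.7, 0.1, -1.6]
grip_width: 0.013
```

```bash
python3 - <<'E'
from plan import *
o=get_obs();print(o['tcp_pos'],o['contact_force'],o['grip_width'])
p,d=grab_frame('wrist');cv2.imwrite('pics/w5.png',p[:,:,::-1])
plan([(14,.465,.115,.19,.229,8),(2,.465,.115,.15,.229,8)])
E
```

```text
[ 0.49486391 -0.31117063  0.18567651] [ 0.69427455  0.08970306 -1.58778148] 0.012996642570927993
joints [-0.22  0.46  0.92  1.83 -0.42  1.05 -0.79] phi -1.647
CALL [-30.2, 4.5, -0.3, -0.002, -0.0, -0.134, 8.0, -30.5, 0.4, -0.3, 0.0, -0.0, -0.134, 8.0, -30.3, -3.7, -0.3, 0.0, -0.0, -0.134, 8.0, -29.6, -7.7, -0.2, 0.0, -0.0, -0.134, 8.0, -28.2, -11.6, -0.3, 0.0, -0.0, -0.134, 8.0, -26.5, -15.3, -0.3, 0.0, -0.0, -0.134, 8.0, -24.2, -18.6, -0.3, 0.0, -0.0, -0.134, 8.0, -21.4, -21.7, -0.3, 0.0, -0.0, -0.134, 8.0]
CALL [-18.4, -24.4, -0.2, 0.0, -0.0, -0.134, 8.0, -15.0, -26.6, -0.3, 0.0, -0.0, -0.134, 8.0, -11.2, -28.4, -0.3, 0.0, 0.0, -0.134, 8.0, -7.4, -29.7, -0.3, 0.0, 0.0, -0.134, 8.0, -3.3, -30.3, -0.3, 0.0, 0.0, -0.134, 8.0, 0.7, -30.5, -0.3, 0.0, 0.0, -0.134, 8.0, 0.0, -0.0, 20.0, 0.0, 0.0, -0.0, 8.0, 0.0, -0.0, 20.0, 0.0, 0.0, -0.0, 8.0]
end [0.465  0.1149 0.15  ]
```

View pics/w5.png

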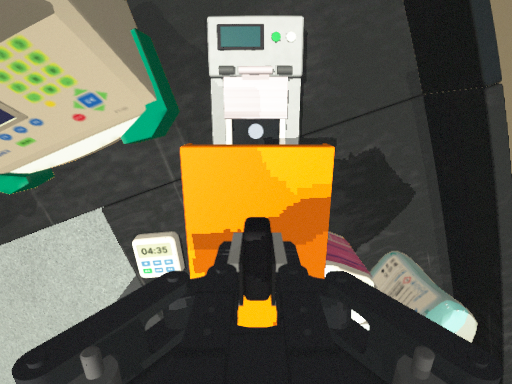

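Emit:
servo_tool(
  increments=[-30,4.5,-1,0,0,-0.134,8,-30,0.5,-1,0,0,-0.134,8,-30,-4,-1,0,0,-0.134,8,-30,-8,-1,0,0,-0.134,8,-28,-12,0,0,0,-0.134,8,-26,-15,0,0,0,-0.134,8,-24,-19,0,0,0,-0.134,8,-21,-22,0,0,0,-0.134,8],
)

```text
clock: 9.65
tcp_pos: [0.4784, -0.0674, 0.1877]
orientation: [3.014, -0.884, -0.002]
contact_force: [0.2, -0.1, -1.4]
grip_width: 0.0128
```

Emit:
servo_tool(
  increments=[-18,-24,0,0,0,-0.134,8,-15,-27,0,0,0,-0.134,8,-11,-28,0,0,0,-0.134,8,-7,-30,0,0,0,-0.134,8,-3,-30,0,0,0,-0.134,8,1,-30,0,0,0,-0.134,8,0,0,20,0,0,0,8,0,0,20,0,0,0,8],
)

```text
clock: 10.65
tcp_pos: [0.467, 0.1134, 0.1473]
orientation: [3.121, 0.361, -0.002]
contact_force: [0.2, 0.5, -1.0]
grip_width: 0.0131
```

```bash
python3 - <<'E'
from plan import *
o=get_obs();print(o['clock'],o['tcp_pos'],o['contact_force'],o['grip_width'])
p,d=grab_frame('wrist');cv2.imwrite('pics/w6.png',p[:,:,::-1])
p,d=grab_frame('scene');cv2.imwrite('pics/s6.png',p[:,:,::-1])
plan([(4,.465,.115,.05,.229,8),(4,.465,.115,-.01,.229,8)])
E
```

```text
10.65 [0.46703113 0.11344625 0.14725264] [ 0.20479353  0.51594993 -0.97314882] 0.013144292274361116
joints [-0.75  0.23  0.44  2.08 -0.13  0.87 -0.01] phi 0.2291
CALL [0.2, -0.7, 24.0, 0.001, 0.005, 0.0, 8.0, 0.0, -0.6, 24.0, 0.0, 0.0, 0.0, 8.0, 0.1, -0.7, 24.0, 0.0, 0.0, 0.0, 8.0, 0.0, -0.7, 24.1, 0.0, 0.0, 0.0, 8.0, 0.0, 0.0, 15.0, 0.0, 0.0, 0.0, 8.0, 0.0, 0.0, 15.0, 0.0, 0.0, 0.0, 8.0, 0.0, 0.0, 15.0, 0.0, 0.0, 0.0, 8.0, 0.0, 0.0, 15.0, 0.0, 0.0, 0.0, 8.0]
end [ 0.465  0.115 -0.01 ]
```

View pics/w6.png

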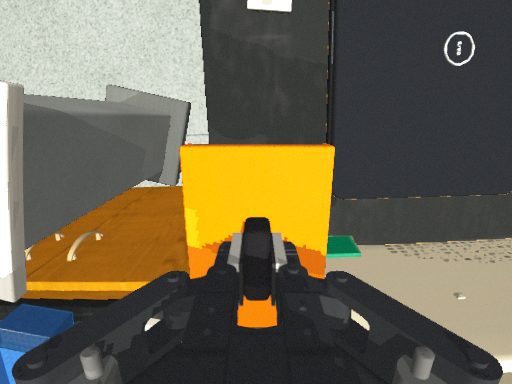

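View pics/s6.png

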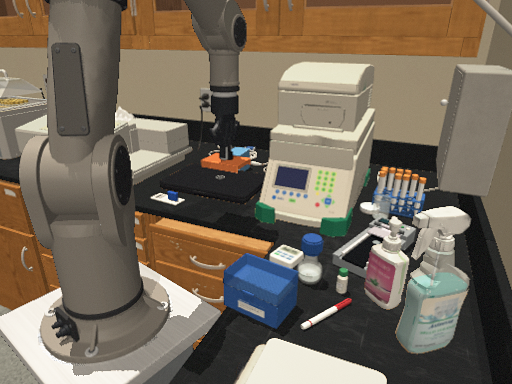

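Emit:
servo_tool(
  increments=[0.2,-0.7,24,0,0,0,8,0,-0.7,24,0,0,0,8,0,-0.7,24,0,0,0,8,0,-0.7,24,0,0,0,8,0,0,20,0,0,0,8,0,0,20,0,0,0,8,0,0,17,0,0,0,8,0,0,0,0,0,0,8],
)

```text
clock: 11.75
tcp_pos: [0.4665, 0.1156, -0.0053]
orientation: [3.121, 0.359, -0.004]
contact_force: [-0.4, 0.5, -1.6]
grip_width: 0.013
```

```bash
python3 - <<'E'
from plan import *
o=get_obs();print(o['clock'],o['tcp_pos'],o['contact_force'],o['grip_width'])
p,d=grab_frame('wrist');cv2.imwrite('pics/w7.png',p[:,:,::-1])
E
```

```text
11.75 [ 0.46650142  0.11564474 -0.00532459] [-0.41109391  0.49678695 -1.63213493] 0.013024935271052834
```

View pics/w7.png

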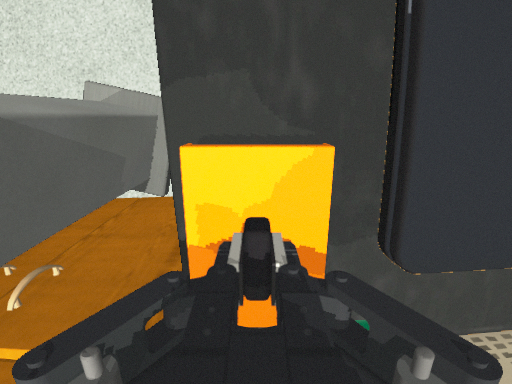

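```bash
python3 - <<'E'
from plan import *
o=get_obs();c=calibration('wrist');t=o['tcp_pos'];Rm=R.from_rotvec(o['orientation']).as_matrix();print(t)
for u,v,z in [(155,20,0),(166,100,0),(176,180,0),(179,205,0),(382,220,0.0),(398,80,0),(382,220,0.02),(181,145,.035),(334,145,.035)]:
    P=atz(c,u,v,z,o);print(u,v,P.round(4),(Rm.T@(P-t)*1000).round(1))
E
```

```text
[ 0.46714953  0.11576417 -0.00463247]
155 20 [0.3812 0.2264 0.    ] [ -58.7 -127.3   -4.6]
166 100 [0.3947 0.1831 0.    ] [-55.3 -82.   -4.6]
176 180 [0.4085 0.1343 0.    ] [-52.9 -31.4  -4.6]
179 205 [0.413  0.1175 0.    ] [-52.3 -13.9  -4.6]
382 220 [0.5525 0.1386 0.    ] [88.3 -2.9 -4.7]
398 80 [0.5307 0.2276 0.    ] [ 87.3 -94.5  -4.7]
382 220 [0.5411 0.144  0.02  ] [ 78.4 -10.7 -24.7]
181 145 [0.4169 0.1634 0.035 ] [-38.2 -57.8 -39.6]
334 145 [0.4934 0.1813 0.035 ] [ 40.4 -57.8 -39.7]
```

Emit:
servo_tool(
  increments=[5,0,0,0,0,0,8,5,0,3,0,0,0,8,0,0,4,0,0,0,8,0,0,3,0,0,0,8,0,0,1,0,0,0,8,0,0,1,0,0,0,8,0,0,0,0,0,0,8,0,0,0,0,0,0,8],
)

```text
clock: 12.8
tcp_pos: [0.4766, 0.1182, -0.0155]
orientation: [-3.12, -0.358, 0.001]
contact_force: [-4.6, -1.6, 15.8]
grip_width: 0.013
```

Emit:
servo_tool(
  increments=[0,0,-1,0,0,0,8,0,0,0,0,0,0,30,0,0,0,0,0,0,30,0,0,0,0,0,0,30,0,0,-10,0,0,0,30,0,0,-20,0,0,0,30,0,0,-35,0,0,0,30,0,0,-50,0,0,0,30],
)

```text
clock: 13.8
tcp_pos: [0.4761, 0.1178, 0.1004]
orientation: [3.12, 0.359, -0.003]
contact_force: [0.5, 1.2, 0.0]
grip_width: 0.03
```

```bash
python3 - <<'E'
from plan import *
o=get_obs();print(o['clock'],o['tcp_pos'],o['contact_force'],o['grip_width'])
plan([(8,.455,.30,.16,.145,32)])
E
```

```text
13.8 [0.47611348 0.11782359 0.10039292] [0.4928019  1.20964428 0.02419544] 0.029966436237216947
joints [-0.73  0.32  0.43  2.1  -0.19  0.76  0.05] phi 0.2289
CALL [2.6, -22.8, -7.5, 0.001, 0.002, 0.01, 32.0, 2.3, -22.8, -7.4, -0.0, 0.0, 0.011, 32.0, 2.2, -22.8, -7.5, -0.0, 0.0, 0.01, 32.0, 1.9, -22.9, -7.4, -0.0, 0.0, 0.011, 32.0, 1.6, -22.8, -7.4, -0.0, 0.0, 0.01, 32.0, 1.4, -22.9, -7.5, -0.0, 0.0, 0.011, 32.0, 1.2, -22.9, -7.4, -0.0, 0.0, 0.01, 32.0, 0.9, -22.9, -7.5, -0.0, 0.0, 0.011, 32.0]
end [0.455 0.3   0.16 ]
```

Emit:
servo_tool(
  increments=[0,-23,-7,0,0,0.01,32,-1,-23,-7,0,0,0.01,32,-1,-23,-7,0,0,0.01,32,-1,-23,-5,0,0,0.01,32,-1,-23,0,0,0,0.01,32,-1,-23,0,0,0,0.01,32,-1,-23,0,0,0,0.01,32,-1,-23,0,0,0,0.01,32],
)

```text
clock: 14.8
tcp_pos: [0.4345, 0.298, 0.1261]
orientation: [-3.133, -0.233, -0.001]
contact_force: [0.3, -0.2, 0.2]
grip_width: 0.032
```

```bash
python3 - <<'E'
from plan import *
import pickle
o=get_obs();p,d=grab_frame('wrist');cv2.imwrite('pics/w8.png',p[:,:,::-1]);pickle.dump((o,p,d),open('pics/w8.pkl','wb'))
print(o['clock'],o['tcp_pos'],phi_of(o))
p,d=grab_frame('scene');cv2.imwrite('pics/s8.png',p[:,:,::-1]);crop(p[:,:,::-1],130,130,290,240,5,'pics/c9.png')
E
```

```text
14.8 [0.43447853 0.29798873 0.1261356 ] 0.14846137572420792
```

View pics/w8.png

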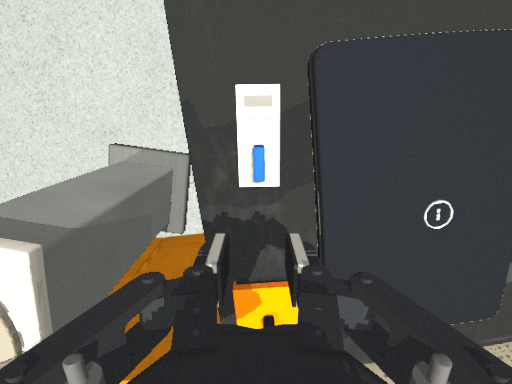

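View pics/c9.png

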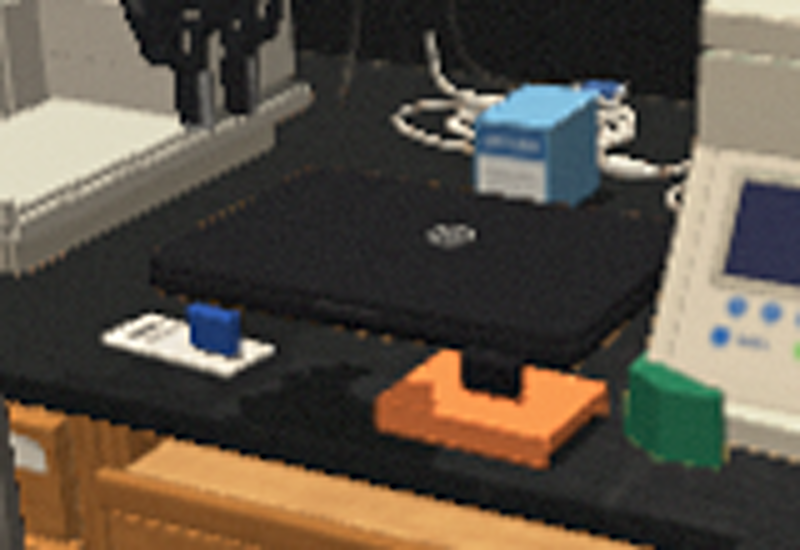

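```bash
python3 - <<'E'
from plan import *
p=cv2.imread('pics/w8.png');crop(p,225,75,295,200,6,'pics/c10.png')
E
```

```text
(no output)
```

View pics/c10.png

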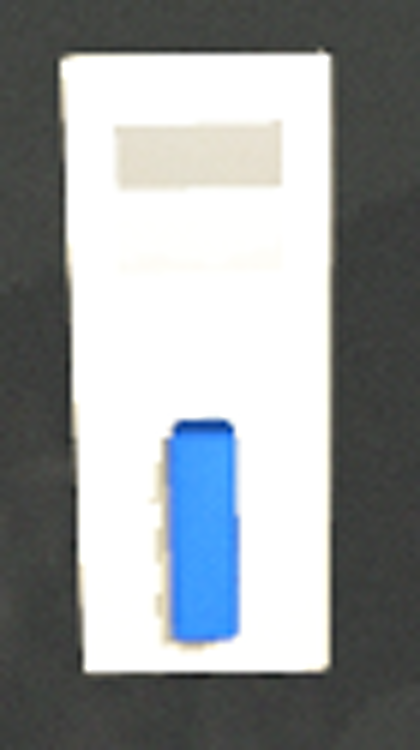

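```bash
python3 - <<'E'
from plan import *
import pickle
o,p,d=pickle.load(open('pics/w8.pkl','rb'));c=calibration('wrist');Rm=R.from_rotvec(o['orientation']).as_matrix()
Q={}
for n,x,y,z in [('TL',60,55,.004),('TR',330,52,.004),('BR',330,672,.004),('BL',84,672,.004),('tfL',173,432,.032),('tfR',234,432,.032),('tbL',173,638,.032),('tbR',238,638,.032)]:
    u,v=225+x/6,75+y/6;P=atz(c,u,v,z,o);Q[n]=P
    print(n,P.round(4),atd(c,u,v,d[int(v),int(u)],o).round(4))
cen=sum(Q[k] for k in('TL','TR','BR','BL'))/4;print('centre',cen)
a=(Q['TL']+Q['TR']-Q['BL']-Q['BR'])[:2];print('yaw',np.arctan2(a[1],a[0]),np.linalg.norm(a)/2)
b=(Q['TL']+Q['BL']-Q['TR']-Q['BR'])[:2];print('yaw2',np.arctan2(b[1],b[0])-np.pi/2)
for k in (('TL','BL'),('TR','BR')): e=Q[k[0]]-Q[k[1]];print(np.arctan2(e[1],e[0]))
t=sum(Q[k] for k in('tfL','tfR','tbR','tbL'))/4;print('tab',t)
f=a/np.linalg.norm(a);print('tab from centre',cen[:2]-.025*f)
E
```

```text
TL [0.3973 0.3983 0.004 ] [0.3971 0.3985 0.0022]
TR [0.4435 0.4057 0.004 ] [0.4437 0.4061 0.0011]
BR [0.4623 0.2964 0.004 ] [0.4624 0.2962 0.0033]
BL [0.416  0.2894 0.004 ] [0.4159 0.2893 0.0033]
tfL [0.426  0.3398 0.032 ] [0.426  0.3398 0.0327]
tfR [0.436  0.3413 0.032 ] [0.4371 0.3387 0.0061]
tbL [0.4311 0.305  0.032 ] [0.4317 0.2991 0.0067]
tbR [0.4422 0.3067 0.032 ] [0.4438 0.3008 0.0059]
centre [0.42977624 0.34746877 0.004     ]
yaw 1.7407096013304428 0.11071757145190422
yaw2 -4.558444692810571
1.7404474778795502
1.7409705428346256
tab [0.43382914 0.32318018 0.032     ]
tab from centre [0.43400367 0.32282878]
```

```bash
python3 - <<'E'
from plan import *
plan([(4,.4339,.3230,.03,.164,30),(4,.4339,.323,-.026,.164,30)])
E
```

```text
joints [-1.05  0.33  0.39  2.   -0.17  0.84 -0.41] phi 0.1528
CALL [0.9, -5.6, 24.0, -0.001, -0.0, -0.003, 30.0, 0.8, -5.6, 24.0, -0.0, -0.0, -0.003, 30.0, 0.9, -5.7, 24.0, -0.0, -0.0, -0.002, 30.0, 0.9, -5.6, 24.0, -0.0, -0.0, -0.003, 30.0, 0.0, 0.0, 14.0, -0.0, -0.0, -0.0, 30.0, 0.0, 0.0, 14.0, -0.0, -0.0, -0.0, 30.0, 0.0, 0.0, 14.0, -0.0, -0.0, -0.0, 30.0, 0.0, 0.0, 14.0, -0.0, -0.0, -0.0, 30.0]
end [ 0.4339  0.323  -0.026 ]
```

Emit:
servo_tool(
  increments=[1,-5.6,24,0,0,-0.003,30,1,-5.6,24,0,0,-0.003,30,1,-5.6,24,0,0,-0.003,30,0.5,-5.6,24,0,0,-0.003,30,0,0,20,0,0,0,30,0,0,18,0,0,0,30,0,0,14,0,0,0,30,0,0,0,0,0,0,30],
)

```text
clock: 15.9
tcp_pos: [0.4343, 0.3193, -0.0233]
orientation: [3.13, 0.252, -0.002]
contact_force: [0.7, -0.2, 0.3]
grip_width: 0.03
```

```bash
python3 - <<'E'
from plan import *
o=get_obs();p,d=grab_frame('wrist');crop(p[:,:,::-1],150,120,370,330,3.6,'pics/c11.png')
t=o['tcp_pos'];print(o['clock'],t,phi_of(o),o['contact_force'])
Rm=R.from_rotvec(o['orientation']).as_matrix();c=calibration('wrist');e=np.array([.4339,.323,.0])-t;print((Rm.T@e*1000).round(1))
for u in (224,226,288,290):
  for v in range(228,250,4):
    P=atd(c,u,v,d[v,u],o);print(u,v,p[v,u],P.round(4),(Rm.T@(P-t)*1000).round(1))
E
```

```text
15.9 [ 0.43431201  0.31928478 -0.02325597] 0.16066180810265163 [ 0.73458486 -0.20379487  0.25423685]
[  0.2  -3.7 -23.3]
224 228 [253 251 240] [0.4145 0.3236 0.0057] [-18.9  -7.4 -28.9]
224 232 [162 155 135] [0.4148 0.3214 0.0066] [-18.9  -5.2 -29.8]
224 236 [127 126 116] [0.4162 0.3272 0.0242] [-16.7 -10.6 -47.5]
224 240 [113 110 103] [0.4167 0.3271 0.0288] [-16.2 -10.5 -52.1]
224 244 [67 66 62] [0.4173 0.3272 0.0334] [-15.6 -10.5 -56.7]
224 248 [30 26 29] [0.4177 0.3271 0.0375] [-15.2 -10.3 -60.8]
226 228 [250 246 231] [0.4157 0.3238 0.0058] [-17.7  -7.4 -29. ]
226 232 [159 151 132] [0.416  0.3213 0.0059] [-17.8  -4.9 -29.2]
226 236 [70 70 64] [0.4172 0.3273 0.0242] [-15.6 -10.6 -47.4]
226 240 [28 29 28] [0.4177 0.3269 0.0281] [-15.2 -10.2 -51.4]
226 244 [32 28 25] [0.4183 0.3278 0.0343] [-14.5 -10.9 -57.6]
226 248 [27 27 26] [0.4187 0.3267 0.0363] [-14.4  -9.7 -59.6]
288 228 [252 249 236] [0.4523 0.3301 0.0063] [ 19.4  -7.7 -29.6]
288 232 [162 154 135] [0.4531 0.3269 0.0049] [ 19.7  -4.5 -28.2]
288 236 [102 101  93] [0.4499 0.3326 0.024 ] [ 17.4 -10.6 -47.3]
288 240 [29 29 27] [0.4492 0.3329 0.0298] [ 16.8 -11.  -53.1]
288 244 [33 30 30] [0.4489 0.3325 0.0337] [ 16.4 -10.6 -57. ]
288 248 [36 32 32] [0.4486 0.3319 0.0371] [ 16.  -10.1 -60.4]
290 228 [251 247 231] [0.4536 0.33   0.0056] [ 20.7  -7.4 -28.9]
290 232 [174 166 147] [0.4539 0.3279 0.0068] [ 20.7  -5.3 -30.1]
290 236 [127 127 118] [0.4511 0.3325 0.0234] [ 18.6 -10.3 -46.7]
290 240 [120 118 109] [0.4504 0.3326 0.0289] [ 17.9 -10.6 -52.2]
290 244 [83 82 77] [0.4497 0.3329 0.0343] [ 17.3 -10.9 -57.6]
290 248 [26 21 26] [0.4494 0.3325 0.0379] [ 16.9 -10.6 -61.2]
```

View pics/c11.png

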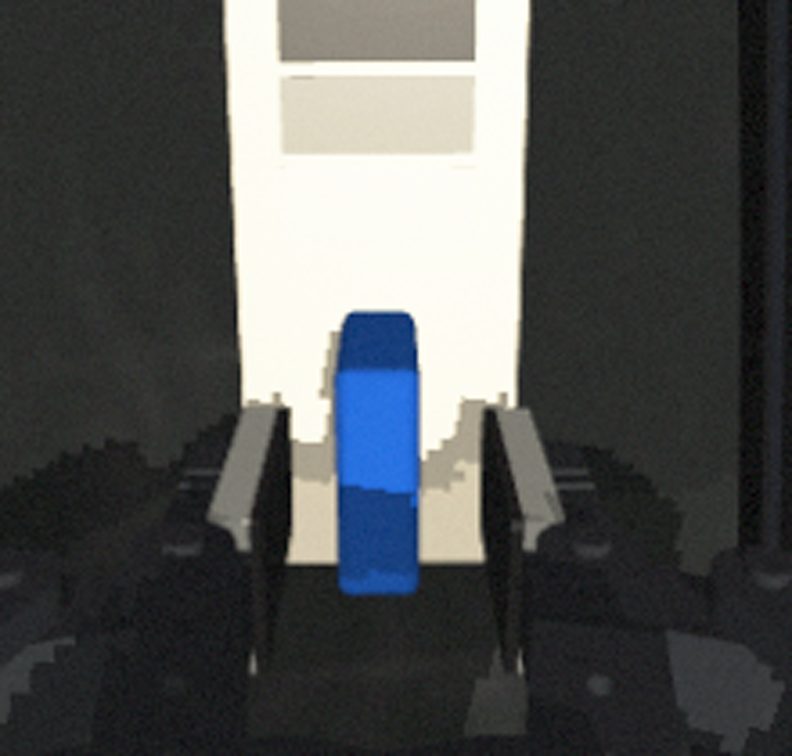

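Emit:
servo_tool(
  increments=[0.2,-3.7,3,0,0,0,30,0,0,4,0,0,0,30,0,0,4,0,0,0,30,0,0,0,0,0,0,30,0,0,0,0,0,0,6,0,0,0,0,0,0,6,0,0,0,0,0,0,6,0,0,0,0,0,0,6],
  squeeze=80,
)

```text
clock: 16.95
tcp_pos: [0.4344, 0.3244, -0.0323]
orientation: [-3.13, -0.253, -0.0]
contact_force: [-4.7, -1.3, 16.0]
grip_width: 0.0106
```

```bash
python3 - <<'E'
from plan import *
o=get_obs();t=o['tcp_pos'];print(o['clock'],t,phi_of(o),o['contact_force'],o['grip_width'],o['orientation'])
E
```

```text
16.95 [ 0.43439863  0.32440216 -0.03225993] 0.16123721960447213 [-4.68120324 -1.3002826  15.96008725] 0.010585938900216705 [-3.13002561e+00 -2.52886566e-01 -4.37297351e-05]
```

Emit:
servo_tool(
  increments=[0,0,-3,0,0,0,6,0,0,-10,0,0,0,6,0,0,-25,0,0,0,6,0,0,-40,0,0,0,6,0,0,-45,0,0,0,6,0,0,-45,0,0,0,6,0,0,-45,0,0,0,6,0,0,-30,0,0,0,6],
)

```text
clock: 17.95
tcp_pos: [0.4348, 0.3238, 0.2121]
orientation: [-3.13, -0.252, -0.003]
contact_force: [0.3, 0.4, -1.7]
grip_width: 0.0109
```

```bash
python3 - <<'E'
from plan import *
o=get_obs();t=o['tcp_pos'];print(o['clock'],t,phi_of(o),o['contact_force'],o['grip_width'],o['orientation'])
p,d=grab_frame('wrist');cv2.imwrite('pics/w9.png',p[:,:,::-1])
plan([(8,.432,0,.215,-.75,6),(8,.476,-.305,.12,-1.646,6)])
E
```

```text
17.95 [0.43479091 0.32376497 0.21205574] 0.16053143188787658 [ 0.34152686  0.41403093 -1.69938945] 0.010861267345846493 [-3.12982208e+00 -2.51760492e-01 -2.67779225e-03]
joints [-1.11  0.24  0.43  1.88 -0.12  1.04 -0.47] phi 0.1601
CALL [-7.0, 40.0, -0.2, -0.005, -0.005, 0.114, 6.0, -2.5, 40.6, 0.1, -0.0, -0.0, 0.114, 6.0, 2.2, 40.5, 0.0, -0.0, -0.0, 0.113, 6.0, 6.8, 40.1, 0.1, -0.0, -0.0, 0.114, 6.0, 11.3, 39.0, 0.0, -0.0, -0.0, 0.114, 6.0, 15.6, 37.5, 0.1, -0.0, -0.0, 0.114, 6.0, 19.8, 35.5, 0.0, -0.0, -0.0, 0.113, 6.0, 23.7, 33.0, 0.1, -0.0, -0.0, 0.114, 6.0]
CALL [30.0, 24.2, 11.9, -0.0, -0.0, 0.112, 6.0, 32.5, 20.6, 11.8, -0.0, -0.0, 0.112, 6.0, 34.6, 16.9, 11.9, -0.0, -0.0, 0.112, 6.0, 36.3, 12.9, 11.9, -0.0, -0.0, 0.112, 6.0, 37.5, 8.8, 11.8, -0.0, -0.0, 0.112, 6.0, 38.3, 4.5, 11.9, -0.0, -0.0, 0.112, 6.0, 38.5, 0.2, 11.9, -0.0, 0.0, 0.112, 6.0, 38.3, -4.1, 11.9, -0.0, 0.0, 0.112, 6.0]
end [ 0.476 -0.305  0.12 ]
```

View pics/w9.png

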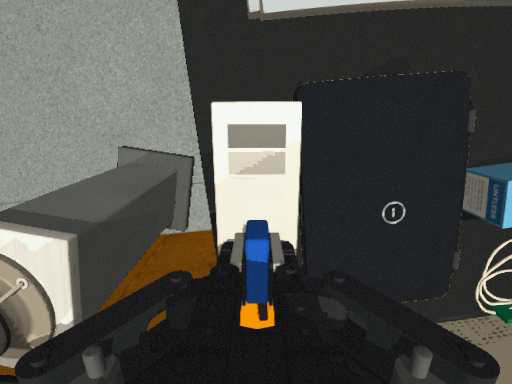

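```bash
cat > strip.py <<'E'
from plan import *
def stripview(name):
    o=get_obs();t=o['tcp_pos'];Rm=R.from_rotvec(o['orientation']).as_matrix()
    p,d=grab_frame('wrist');c=calibration('wrist')
    cv2.imwrite(f'pics/{name}.png',p[:,:,::-1]);crop(p[:,:,::-1],195,60,325,245,4,f'pics/{name}c.png')
    np.save(f'pics/{name}.npy',d)
    M=[]
    for u in range(222,292,3):
        for v in range(112,215,3):
            if d[v,u]>0 and min(p[v,u])>70:
                M.append(Rm.T@(atd(c,u,v,d[v,u],o)-t)*1000)
    M=np.array(M);A=np.c_[M[:,:2],np.ones(len(M))];s=np.linalg.lstsq(A,M[:,2],rcond=None)[0]
    k=abs(A@s-M[:,2])<3;s=np.linalg.lstsq(A[k],M[k,2],rcond=None)[0]
    print('clock',o['clock'],'tcp',t.round(4),'phi',round(phi_of(o),4),'F',o['contact_force'].round(1),'w',o['grip_width'].round(4),'tool-frame plane of strip (slope x,y,z0):',s.round(4),k.sum())
    return o,c,Rm,t
E
python3 - <<'E'
from strip import *
o,c,Rm,t=stripview('v1')
for u,v in [(211,103),(301,102)]:
    P=atz(c,u,v,t[2]+.0363,o);print((Rm.T@(P-t)*1000).round(1))
E
```

```text
Traceback (most recent call last):
  File "strip.py", line 14, in stripview
    print('clock',o['clock'],'tcp',t.round(4),'phi',round(phi_of(o),4),'F',o['contact_force'].round(1),'w',o['grip_width'].round(4),'tool-frame plane of strip (slope x,y,z0):',s.round(4),k.sum())
                                                                                                           ^^^^^^^^^^^^^^^^^^^^^
AttributeError: 'float' object has no attribute 'round'
```

View pics/v1c.png

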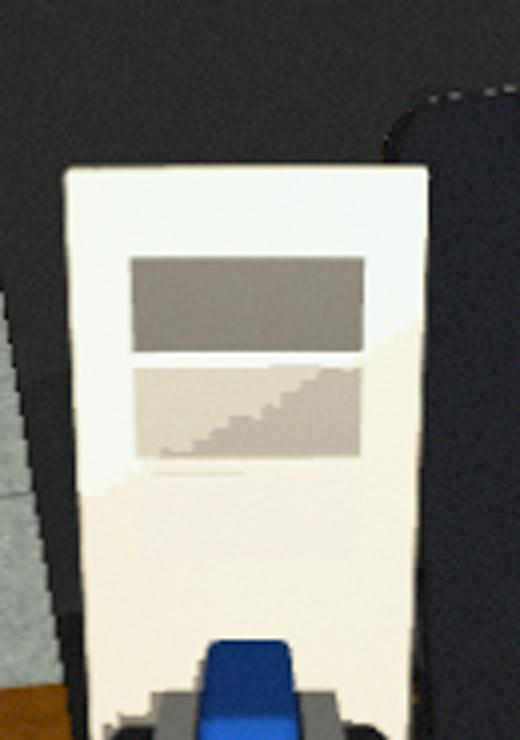

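```bash
sed -i "s/o\['grip_width'\].round(4)/round(float(o['grip_width']),4)/" strip.py; python3 - <<'E'
from strip import *
o,c,Rm,t=stripview('v1')
for x,y in [(65,169),(428,167),(90,700),(412,700)]:
    P=atz(c,195+x/4,60+y/4,t[2]+.0363,o);print((Rm.T@(P-t)*1000).round(1))
E
```

```text
clock 18.05 tcp [0.4361 0.3249 0.2133] phi 0.1605 F [ 0.9  0.4 -0.3] w 0.0104 tool-frame plane of strip (slope x,y,z0): [ 3.20000e-03 -5.10000e-03 -3.83291e+01] 839
[-22.3 -78.9 -36.1]
[ 23.7 -79.2 -35.8]
[-21.9  -6.2 -36.4]
[ 24.6  -6.1 -36.1]
```

Emit:
servo_tool(
  increments=[-7,40,0,0,0,0.114,6,-2.5,40,0,0,0,0.114,6,2,40,0,0,0,0.114,6,7,40,0,0,0,0.114,6,11,39,0,0,0,0.114,6,15,37,0,0,0,0.114,6,20,35,0,0,0,0.114,6,23,33,0,0,0,0.114,6],
)

```text
clock: 19.1
tcp_pos: [0.4279, -0.0, 0.2084]
orientation: [2.919, -1.157, -0.003]
contact_force: [1.2, 0.7, -0.6]
grip_width: 0.0104
```

Emit:
servo_tool(
  increments=[30,24,0,0,0,0.112,6,32,21,5,0,0,0.112,6,35,17,10,0,0,0.112,6,36,13,12,0,0,0.112,6,37,9,12,0,0,0.112,6,38,4,12,0,0,0.112,6,38,0,12,0,0,0.112,6,38,-4,12,0,0,0.112,6],
)

```text
clock: 20.1
tcp_pos: [0.4713, -0.3025, 0.1326]
orientation: [2.13, -2.307, -0.003]
contact_force: [0.9, 0.4, -0.5]
grip_width: 0.0108
```

```bash
python3 - <<'E'
from strip import *
stripview('v2')
plan([(6,.475,-.3084,.04,-1.65,6),(2,.475,-.3084,.04,-1.65,6)])
print(get_obs()['joints'].round(2))
E
```

```text
clock 20.1 tcp [ 0.4713 -0.3025  0.1326] phi -1.6508 F [ 0.9  0.4 -0.5] w 0.0108 tool-frame plane of strip (slope x,y,z0): [-1.40000e-03 -2.70000e-03 -3.81635e+01] 838
joints [-0.22  0.51  0.92  1.93 -0.5   0.95 -0.72] phi -1.6592
CALL [0.0, -0.8, 15.3, 0.003, -0.004, -0.002, 6.0, 0.1, -0.8, 15.4, -0.0, -0.0, -0.001, 6.0, 0.0, -0.8, 15.3, -0.0, -0.0, -0.002, 6.0, 0.1, -0.7, 15.3, -0.0, -0.0, -0.001, 6.0, 0.1, -0.8, 15.4, -0.0, -0.0, -0.002, 6.0, 0.1, -0.8, 15.3, -0.0, -0.0, -0.001, 6.0, -0.0, 0.0, -0.0, -0.0, -0.0, -0.0, 6.0, -0.0, 0.0, -0.0, -0.0, -0.0, -0.0, 6.0]
end [ 0.475  -0.3084  0.04  ]
[-0.22  0.51  0.92  1.93 -0.5   0.95 -0.72]
```

View pics/v2.png

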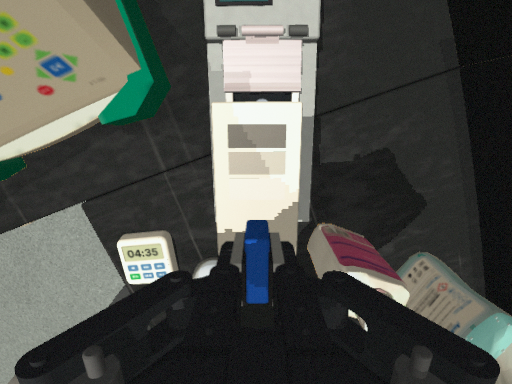

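Emit:
servo_tool(
  increments=[0,-1,18,0,0,-0.001,6,0,-1,18,0,0,-0.001,6,0,-1,18,0,0,-0.001,6,0,-1,18,0,0,-0.001,6,0,0,16,0,0,-0.001,6,0,0,14,0,0,0,6,0,0,2,0,0,0,6,0,0,0,0,0,0,6],
)

```text
clock: 21.15
tcp_pos: [0.4763, -0.3025, 0.0306]
orientation: [-2.141, 2.299, -0.001]
contact_force: [0.9, 0.1, -0.5]
grip_width: 0.0108
```

```bash
python3 - <<'E'
from strip import *
stripview('v3')
plan([(8,.475,-.3084,.01,-1.65,6)])
p=cv2.imread('pics/v3.png');crop(p,180,0,330,130,5,'pics/v3d.png')
E
```

```text
clock 21.15 tcp [ 0.4763 -0.3025  0.0306] phi -1.6423 F [ 0.9  0.1 -0.5] w 0.0108 tool-frame plane of strip (slope x,y,z0): [-1.60000e-03 -1.50000e-03 -3.81055e+01] 838
joints [-0.11  0.64  0.77  1.99 -0.64  0.77 -0.6 ] phi -1.6423
CALL [0.7, 0.1, 2.6, -0.001, -0.0, 0.001, 6.0, 0.8, 0.2, 2.6, 0.0, -0.0, 0.001, 6.0, 0.7, 0.1, 2.6, 0.0, -0.0, 0.001, 6.0, 0.8, 0.1, 2.7, 0.0, -0.0, 0.001, 6.0, 0.7, 0.2, 2.6, 0.0, -0.0, 0.001, 6.0, 0.8, 0.1, 2.6, 0.0, -0.0, 0.001, 6.0, 0.7, 0.1, 2.6, 0.0, -0.0, 0.001, 6.0, 0.8, 0.2, 2.6, 0.0, -0.0, 0.001, 6.0]
end [ 0.475  -0.3084  0.01  ]
```

View pics/v3d.png

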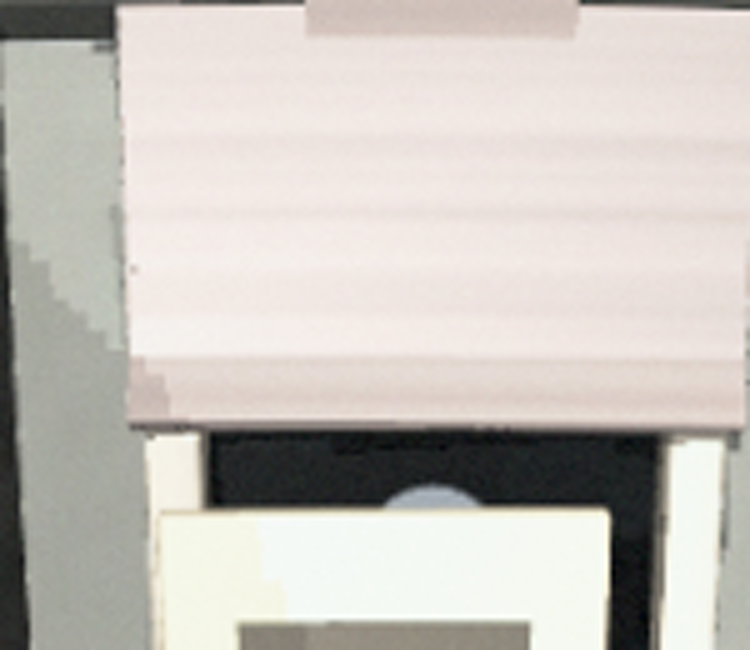

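View pics/v3c.png

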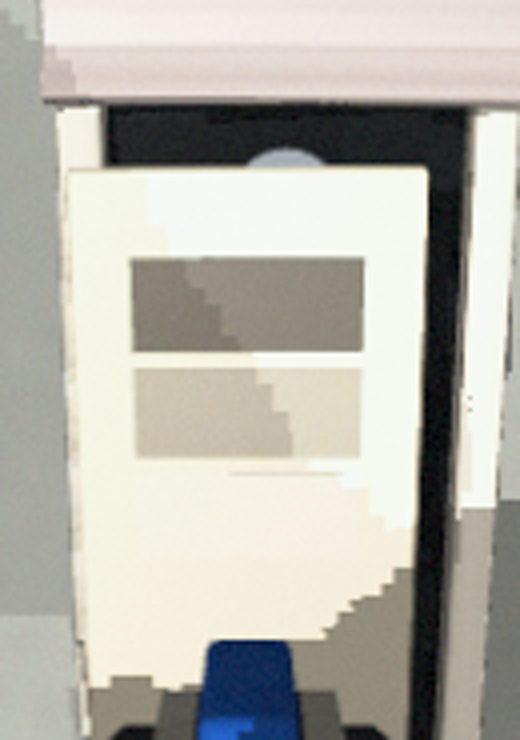

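```bash
python3 - <<'E'
from strip import *
o=get_obs();c=calibration('wrist');Rm=R.from_rotvec(o['orientation']).as_matrix();t=o['tcp_pos'];print(t)
O=np.array([.5507,-.3151]);y=-.075;F=np.array([[np.cos(y),np.sin(y)],[-np.sin(y),np.cos(y)]])
def f(n,u,v,z):
    P=atz(c,u,v,z,o);print(n,P.round(4),'tool',(Rm.T@(P-t)*1000).round(1),'reader',(F@(P[:2]-O)*1000).round(1))
for n,x,yy,z in [('leafL',128,425,.0370),('leafR',742,425,.0370),('railLo',147,440,.0365),('railLi',203,440,.0365),('railRi',664,440,.0365),('railRo',726,440,.0365)]: f(n,180+x/5,yy/5,z)
zs=t[2]+.0363
for n,x,yy in [('sFL',68,170),('sFR',428,169),('sBL',91,700),('sBR',412,700)]: f(n,195+x/4,60+yy/4,zs)
for n,x,yy,z in [('railRo',520,110,.0365),('railRi',470,110,.0365),('railRi2',442,680,.0365),('railRi_bed',466,110,.03),('railRo2',482,680,.0365)]: f(n,195+x/4,60+yy/4,z)
E
```

```text
[ 0.47651654 -0.302535    0.03091416]
leafL [ 0.5701 -0.2785  0.037 ] tool [-30.6 -91.7  -6. ] reader [16.6 37.9]
leafR [ 0.565  -0.3524  0.037 ] tool [ 43.4 -91.8  -6. ] reader [ 17.1 -36.1]
railLo [ 0.5683 -0.2805  0.0365] tool [-28.5 -90.   -5.5] reader [15.  35.8]
railLi [ 0.5678 -0.2873  0.0365] tool [-21.7 -89.9  -5.5] reader [14.9 29. ]
railRi [ 0.5639 -0.343   0.0365] tool [ 34.1 -90.   -5.5] reader [ 15.2 -26.8]
railRo [ 0.5634 -0.3505  0.0365] tool [ 41.7 -90.1  -5.5] reader [ 15.4 -34.4]
sFL [ 0.5579 -0.2858  0.0672] tool [-22.5 -80.  -36.2] reader [ 5.  29.7]
sFR [ 0.5548 -0.3312  0.0672] tool [ 23.  -80.1 -36.2] reader [  5.3 -15.7]
sBL [ 0.4855 -0.2808  0.0672] tool [-22.4  -7.4 -36.3] reader [-67.6  29.4]
sBR [ 0.4822 -0.3269  0.0672] tool [ 23.9  -7.4 -36.3] reader [-67.4 -16.9]
railRo [ 0.5637 -0.3504  0.0365] tool [ 41.5 -90.4  -5.5] reader [ 15.6 -34.2]
railRi [ 0.5642 -0.3428  0.0365] tool [ 33.9 -90.3  -5.5] reader [ 15.5 -26.6]
railRi2 [ 0.4714 -0.3363  0.0365] tool [34.1  2.7 -5.6] reader [-77.5 -27.1]
railRi_bed [ 0.5648 -0.3435  0.03  ] tool [ 34.5 -91.    1. ] reader [ 16.2 -27.2]
railRo2 [ 0.4709 -0.3433  0.0365] tool [41.1  2.7 -5.6] reader [-77.5 -34.1]
```

Emit:
servo_tool(
  increments=[3,0,0,0,0,0.004,6,2.6,0,0,0,0,0.003,6,0,0,8,0,0,0,6,0,0,8,0,0,0,6,0,0,6,0,0,0,6,0,0,4,0,0,0,6,0,0,0,0,0,0,6,0,0,0,0,0,0,6],
)

```text
clock: 22.2
tcp_pos: [0.4759, -0.3079, 0.0046]
orientation: [-2.133, 2.307, -0.0]
contact_force: [-0.1, 0.6, -0.8]
grip_width: 0.0106
```

```bash
python3 - <<'E'
from strip import *
stripview('v4')
p=cv2.imread('pics/v4.png');crop(p,180,0,330,130,5,'pics/v4d.png')
E
```

```text
clock 22.2 tcp [ 0.4759 -0.3079  0.0046] phi -1.649 F [-0.1  0.6 -0.8] w 0.0106 tool-frame plane of strip (slope x,y,z0): [ 3.80000e-03 -1.30000e-03 -3.81318e+01] 839
```

View pics/v4d.png

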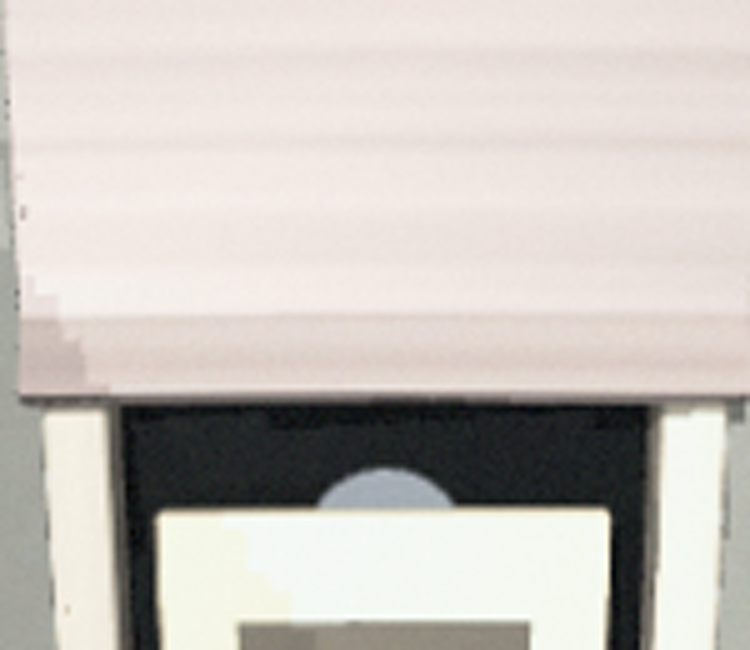

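View pics/v4c.png

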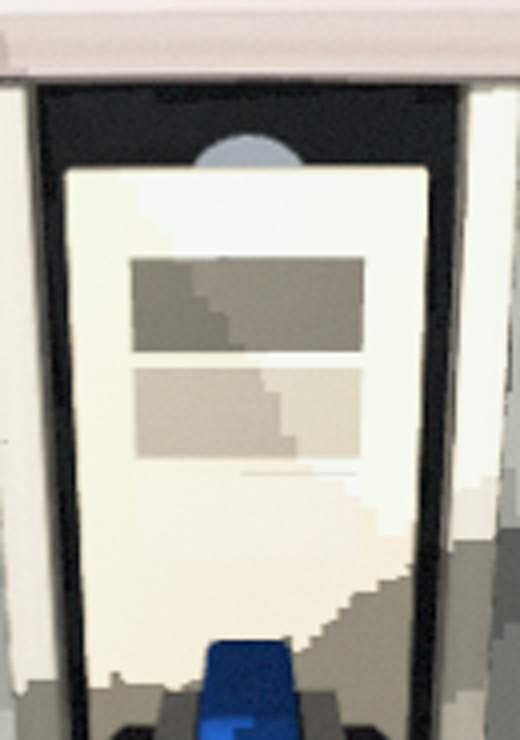

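Emit:
servo_tool(
  increments=[0,0,2,0,0,0,6,0,0,2,0,0,0,6,0,0,1,0,0,0,6,0,0,1,0,0,0,6,0,0,0.5,0,0,0,6,0,0,0.5,0,0,0,6,0,0,0,0,0,0,6,0,0,0,0,0,0,6],
)

```text
clock: 23.25
tcp_pos: [0.4758, -0.3077, -0.0022]
orientation: [-2.133, 2.306, 0.0]
contact_force: [-1.8, 2.1, 5.8]
grip_width: 0.0106
```

Emit:
servo_tool(
  increments=[0,-4,0,0,0,0,6,0,-8,0,0,0,0,6,0,-8,0,0,0,0,6,0,-8,0,0,0,0,6,0,-8,0,0,0,0,6,0,-6,0,0,0,0,6,0,-4,0,0,0,0,6,0,0,0,0,0,0,6],
)

```text
clock: 24.25
tcp_pos: [0.5222, -0.312, -0.0021]
orientation: [2.133, -2.307, 0.002]
contact_force: [-0.6, -0.7, 3.6]
grip_width: 0.0112
```

```bash
python3 - <<'E'
from strip import *
stripview('v5')
p,d=grab_frame('scene');crop(p[:,:,::-1],310,180,430,290,6,'pics/s10.png')
print(get_obs()['moment'])
E
```

```text
clock 24.25 tcp [ 0.5222 -0.312  -0.0021] phi -1.649 F [-0.6 -0.7  3.6] w 0.0112 tool-frame plane of strip (slope x,y,z0): [ 8.00000e-04  1.25800e-01 -3.47508e+01] 742
[-0.06566893  0.08163812  0.00260567]
```

View pics/v5.png

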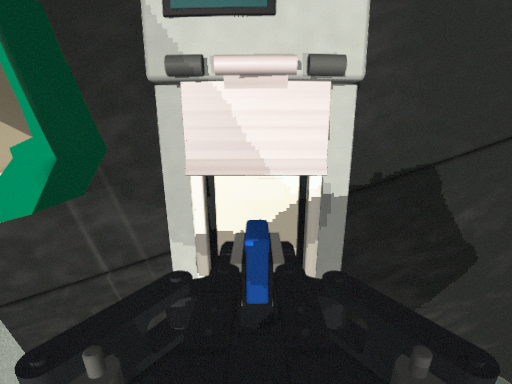

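View pics/s10.png

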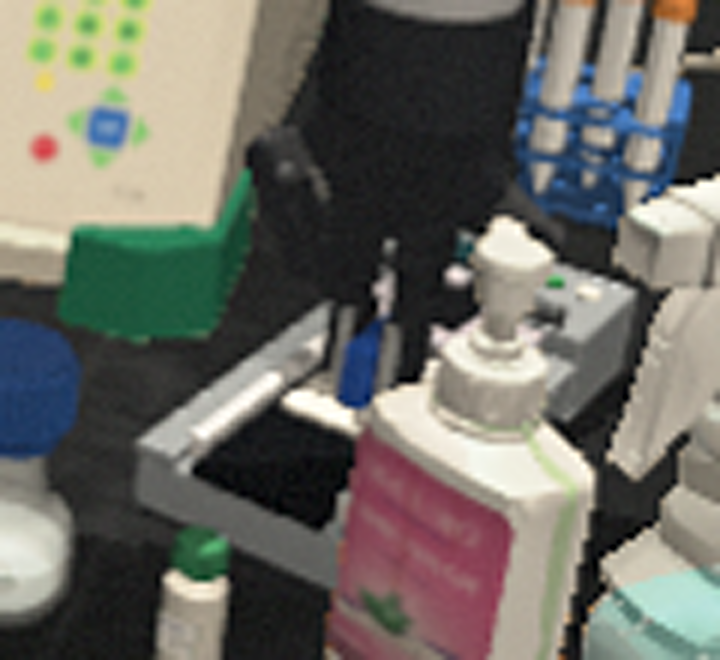

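Emit:
servo_tool(
  increments=[0,-3,0,0,0,0,6,0,-3,0,0,0,0,6,0,-2,0,0,0,0,6,0,-1,0,0,0,0,6,0,-1,0,0,0,0,6,0,-1,0,0,0,0,6,0,0,0,0,0,0,6,0,0,0,0,0,0,6],
  squeeze=110,
)

```text
clock: 25.35
tcp_pos: [0.5312, -0.3128, -0.0021]
orientation: [2.131, -2.307, -0.002]
contact_force: [-6.2, 1.0, 9.2]
grip_width: 0.01
```

Emit:
servo_tool(
  increments=[0,-1,0,0,0,0,6,0,-1,0,0,0,0,6,0,0,0,0,0,0,6,0,0,0,0,0,0,6,0,0,0,0,0,0,6,0,0,0,0,0,0,6,0,0,0,0,0,0,6,0,0,0,0,0,0,6],
)

```text
clock: 26.35
tcp_pos: [0.5311, -0.3127, -0.0021]
orientation: [2.129, -2.307, -0.006]
contact_force: [-10.9, 2.9, 15.4]
grip_width: 0.0102
```

```bash
python3 - <<'E'
from strip import *
o,c,Rm,t=stripview('v6')
p=cv2.imread('pics/v6.png');crop(p,150,50,360,270,3.5,'pics/v6d.png')
print(o['tcp_pos'],o['contact_force'],o['moment'],phi_of(o))
E
```

```text
clock 26.35 tcp [ 0.5311 -0.3127 -0.0021] phi -1.6508 F [-10.9   2.9  15.4] w 0.0102 tool-frame plane of strip (slope x,y,z0): [ 8.00000e-04  1.05400e-01 -3.66683e+01] 746
[ 0.53113481 -0.31268656 -0.00212158] [-10.86446025   2.87978954  15.37267064] [0.40999453 1.96133776 0.01755558] -1.6508117523061188
```

View pics/v6d.png

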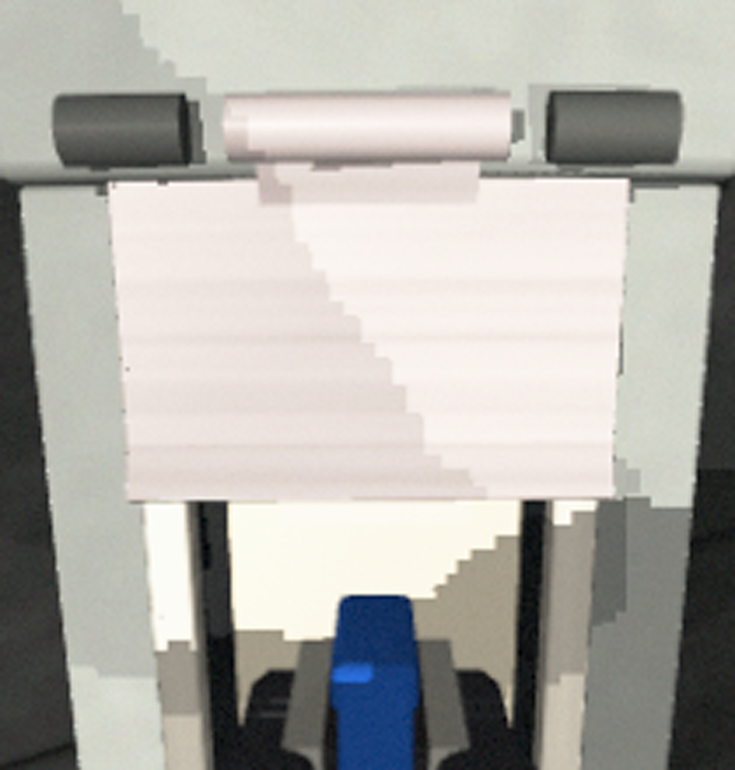

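Emit:
servo_tool(
  increments=[0,0,1,0,0,0,6,0,0,1,0,0,0,6,0,0,0,0,0,0,6,0,0,0,0,0,0,6,0,0,0,0,0,0,6,0,0,0,0,0,0,6,0,0,0,0,0,0,6,0,0,0,0,0,0,6],
)

```text
clock: 27.4
tcp_pos: [0.5312, -0.3127, -0.0022]
orientation: [2.13, -2.309, -0.007]
contact_force: [-16.4, 7.6, 33.8]
grip_width: 0.0099
```

```bash
python3 - <<'E'
from strip import *
o=get_obs();Rm=R.from_rotvec(o['orientation']).as_matrix()
print(o['tcp_pos'],o['contact_force'],o['moment'],'toolz',Rm[:,2].round(4),'phi',phi_of(o),o['grip_width'])
E
```

```text
[ 0.53115327 -0.31266224 -0.00218417] [-16.35793245   7.56287943  33.84276107] [1.42965054 3.09711611 0.09755487] toolz [-0.0034  0.0031 -1.    ] phi -1.6511519416129021 0.009937346919632852
```

Emit:
servo_tool(
  increments=[-0.5,0,0,0.002,0.002,0,6,-0.5,0,0,0.002,0.001,0,6,0,0,0,0,0,0,6,0,0,0,0,0,0,6,0,0,0,0,0,0,6,0,0,0,0,0,0,6,0,0,0,0,0,0,6,0,0,0,0,0,0,6],
)

```text
clock: 28.4
tcp_pos: [0.5314, -0.3129, -0.0022]
orientation: [2.129, -2.309, 0.003]
contact_force: [-14.5, 3.7, 31.1]
grip_width: 0.0102
```

```bash
python3 - <<'E'
from strip import *
o=get_obs();Rm=R.from_rotvec(o['orientation']).as_matrix()
print(o['tcp_pos'],o['contact_force'],o['moment'],'toolz',Rm[:,2].round(4),'phi',phi_of(o),o['grip_width'])
E
```

```text
[ 0.53138854 -0.31287514 -0.00215677] [-14.45950176   3.70037453  31.06882839] [1.0169526  3.08877466 0.14837411] toolz [ 9.0e-04 -2.2e-03 -1.0e+00] phi -1.6516018470989637 0.010197614940483306
```

```bash
python3 - <<'E'
from strip import *
o,c,Rm,t=stripview('v7')
p=cv2.imread('pics/v7.png');crop(p,150,50,360,270,3.5,'pics/v7d.png')
p,d=grab_frame('scene');cv2.imwrite('pics/s11.png',p[:,:,::-1])
p,d=grab_frame('top');cv2.imwrite('pics/t11.png',p[:,:,::-1])
O=np.array([.5507,-.3142]);y=-.075;F=np.array([[np.cos(y),np.sin(y)],[-np.sin(y),np.cos(y)]])
for n,x,yy,z in [('tabfront',372,598,.062),('tabfrontR',405,598,.062),('tabtopback',372,665,.062),('leafedge',372,498,.037),('houseface',372,178,.042),('hface L',25,182,.042),('hface R',715,185,.042)]:
    P=atz(c,150+x/3.5,50+yy/3.5,z,o);print(n,P.round(4),(F@(P[:2]-O)*1000).round(1))
print(get_obs()['contact_force'],get_obs()['clock'])
E
```

```text
clock 28.4 tcp [ 0.5314 -0.3129 -0.0022] phi -1.6516 F [-14.5   3.7  31.1] w 0.0102 tool-frame plane of strip (slope x,y,z0): [ 4.90000e-03  1.01000e-01 -3.66565e+01] 757
tabfront [ 0.5583 -0.3148  0.062 ] [ 7.7 -0.1]
tabfrontR [ 0.558  -0.3191  0.062 ] [ 7.6 -4.4]
tabtopback [ 0.5488 -0.314   0.062 ] [-1.9  0. ]
leafedge [ 0.565  -0.3154  0.037 ] [14.4 -0.1]
houseface [ 0.6114 -0.3192  0.042 ] [60.9 -0.4]
hface L [ 0.6151 -0.2717  0.042 ] [61.  47.2]
hface R [ 0.6071 -0.3662  0.042 ] [ 60.1 -47.6]
[-13.79235573   4.3366565   30.83046461] 28.55
```

View pics/v7d.png

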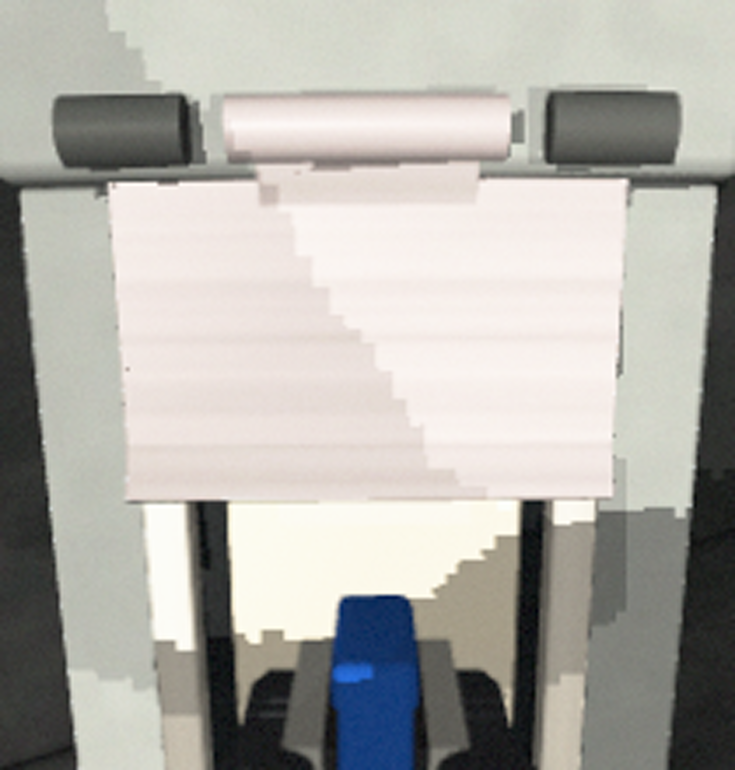

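View pics/s11.png

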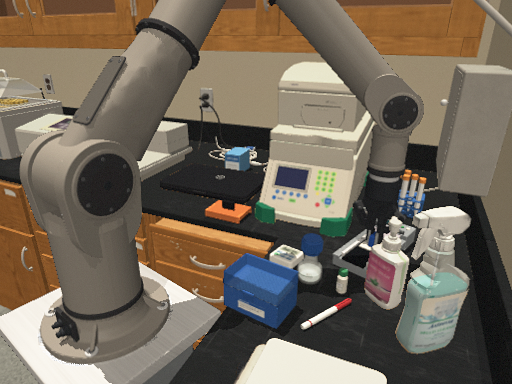

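```bash
python3 - <<'E'
from bench import *
o=get_obs();print(o['contact_force'],o['tcp_pos'],o['clock']);print(hand_in())
E
```

```text
[-13.79235573   4.3366565   30.83046461] [ 0.53141012 -0.31286743 -0.00217749] 28.55
the job is handed in; nothing more can be done
None
```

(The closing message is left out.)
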